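Edge a steel blank out of its nest and lay it across the packing piece

ROBOT

A 6-joint arm with a two-finger parallel gripper is mounted at the origin on a cart in front of the work surface, level with it; the furniture and walls round the work are solid. World frame = base frame: x ahead of the robot, y to its left, z up, the work surface at z = 0. Lengths are in mm, angles in rad, forces in N, time in s.
With the tool pointing down it reaches from about 300 to 775 mm from the base axis. Payload 14.6 kg.
Tool frame: the origin (TCP) lies on the centre line of the jaws, within the pads' length; the fingertips stand manip.finger_overhang ahead of it and the grasp point (between the pads) lies 11 mm behind it (manip.finger_overhang is the distance from the TCP to the fingertips, in mm); y points along the fingers, x is the direction in which the jaws open and shut, and the axes are right-handed (so a half turn about y gives the same grasp; the last joint's range is limited). The gripper opens to 94 mm and grips with 3 to 60 N. Pads are 16 mm wide; open, the fingers measure 119 mm over their backs; the gripper's body (75 mm by 177 mm) begins 78 mm behind the grasp point.
Start: joints at [1.149, 0.3, 1.521, -0, 1.321, -0.067], TCP at [191.068, 515.734, 190.246] pointing down, gripper open.
Joint ranges: [-3.03, 3.03], [-0.79, 2.21], [0.23, 2.52], [-1.04, 4.18], [0, 3.07], [-2.55, 2.55]. Speed limits (rad/s): [2.22, 2.22, 2.57, 3.14, 3.14, 3.14].

INTERFACE

Orientations are given as [roll, pitch, yaw] about the fixed x, y, z axes, in that order (R = Rz(yaw) Ry(pitch) Rx(roll)).
In Python, from cell import monitor, viewer, ticket, manip gives the robot as it stands.
- The arm moves only by the shell command python3 -m jog 'ROWS' [FORCE]. ROWS is JSON, a list of rows, each an object of numbers: "grip": the finger opening in cm, from 0 to 9.4; "dx", "dy", "dz": the shift along the tool's x, y, z in cm; "spin": the turn about the tool's y in degrees. In form: [{"grip": .., "dx": .., "dy": .., "dz": .., "spin": ..}, ...]. A call has 1 to 20 rows; each row is the pose to reach, as a shift and turn from the pose commanded when the call began, along the tool's axes at that moment; what a row does not reach only later rows make up. A row lasts 1/8 s, in which the tool goes at most 62.5 mm and 10.7 degrees, less where a joint would pass 70% of its speed; a pose out of reach is approached as far as the arm can. A call with a gripper value outside its range is refused whole. The fingers move at their own pace and stop on an object; FORCE is the grip in N (left out, the last holds). Time passes only in rows, so rows that repeat a pose let the fingers close. It gives the time, the measured TCP pose, the force and the opening at its end, in the units of the state.
- monitor.read_state(): the state, without advancing time (a new reading comes with each control period).
- viewer.camera(name): name is "scene" or "top" or "wrist"; returns a dict with "color" (400x640x3 uint8, red, green, blue), "vertical_fov" (degrees; the focal length in pixels is half the picture's height over the tangent of half this angle, whatever the lens; pixels are square), "cx", "cy" (the principal point, pixels), "rvec" (rotation vector, rad) and "tvec" (3), from world to camera coordinates, as OpenCV has them. Camera axes: x right, y down, z forward; pixel columns grow to the right and rows downward; lengths in mm; the calibration is good to about 2 mm. A picture is of the moment at which its call begins. There is no depth.
- ticket.sign_off(): hands the job in, once; it reports no verdict.
The state is a dict: "clock": time; "joints": joint angles; "qd": joint speeds; "effort": joint torques, N m; "eef_pos": TCP position; "eef_rot": TCP orientation; "wrist_force": force on the tool from outside, world axes, zero at the start; "moment": the same for the moment, N m; "finger_gap": finger opening in mm.
Only numpy, scipy, OpenCV 4.12 (cv2) and the standard library are available. Lean on these libraries where they do the work, as an engineer would, in place of code of your own. Each camera call takes 0.05 s, during which the arm holds its last target. There are 200 camera calls.

TASK

The flat steel blank lies flush in the blue size-checking nest, where its edges cannot be gripped. Press on it only lightly (sliding under hard pressure scratches it) and slide it out through the open side until its end sticks out clearly past the edge while it still lies flat, pinch it there and lift it off, then set it down without dropping it, flat and squarely across the middle of the wooden packing piece with both ends sticking out evenly, and let go. Leave the spanner, the square and the nut where they lie.

Things in the scene. Friction and masses are not known exactly. Their poses are not given: they have to be found in the camera images.
- nest: Fixed blue steel block, 150 mm long (its x), 88 mm wide (its y), with 10 mm high foot rails 16 mm out along both sides. Origin: centre of its underside; z up. Dark fences, tops 49 mm up: along both sides (66 mm between them) and across the +x end (inner face x = +57 mm); -x end open. Between them a floor plate, top 45 mm up when level, rocks on a cross pin at x = -9 mm: loaded off the pin, that end dips up to 5 mm.
- nest_mouth (a point): Middle of the sheer edge in which the nest's floor plate ends at the open end, plate level: nest frame (-75, 0, 45) mm; fixed to the block, it does not dip. Nothing lies before this edge but the worktop, 45 mm lower.
- blank: Flat steel blank, 130 mm long (its x), 60 mm wide (its y), 4 mm thick, about 0.24 kg, two dark spots near its +x end. Origin: centre of its underside; z up. Starts flat on the nest's floor, axes parallel to the nest's, top flush with the fences, 3 mm play at each side. A fingertip pressed on top with 7 to 11 N drags it; with less it slips. Sliding under over 15 N (weight included) scratches it.
- blank_lead (a point): Middle of the blank's leading (-x) short edge, at its underside: blank frame (-65, 0, 0) mm. At the start it is level with the open edge of the nest; from 65 mm past that edge on the blank tips off.
- wood: Loose hardwood packing piece (brown block), 53 mm (its x) by 215 mm (its y) by 45 mm high. Origin: centre of its underside; z up. The blank goes on its top, blank x along (or against) wood x.
- spanner: Small combination spanner, 21 x 125 x 8 mm, lying on the worktop; a bystander. Origin: centre of its underside.
- try_square: Small machinist square, 91 x 70 x 14 mm, lying on the worktop; a bystander. Origin: centre of its underside.
- loose_nut: Hexagon nut, 19 x 22 x 10 mm, lying on the worktop; a bystander. Origin: centre of its underside.
Not all that is in view belongs to the job. There is more than one size of the nest; the job needs the larger.

How it is judged:
By the outcome, as a careful person would: the job done as asked, in the order asked, and still so for the second after the job is handed in, with the robot touching nothing.
It also fails if it takes over 72 s, if anything falls off the work surface, if the arm or the gripper's body presses on something with over 40 N, if the wrist force passes 120 N, or if a joint passes its speed limit or range.

## Working session

There is one attempt and no reset: what is moved stays moved. The work goes in short steps, Python scripts to look and compute and a shell command to move; the robot and the scene stay as the last step left them, time stands still between calls to the robot, and variables do not carry over. Pictures are saved under pics/ and viewed, about 8 in all and at most 12, crops included, and the job is handed in when it is done.

```bash
ls; mkdir -p pics
python3 - <<'E'
from cell import monitor,viewer,ticket,manip
import cv2
print(monitor.read_state()); print(manip.finger_overhang, [a for a in dir(manip) if a[0]!='_'])
for n in ("scene","top"):
    c=viewer.camera(n); cv2.imwrite(f"pics/{n}0.png",c["color"][:,:,::-1]); print(n,c["vertical_fov"],c["cx"],c["cy"],c["rvec"],c["tvec"])
E
```

```text
pics
{'clock': 0.0, 'joints': array([ 1.14938384e+00,  3.00480184e-01,  1.52157919e+00,  6.25470765e-06,
        1.32070728e+00, -6.65452503e-02]), 'qd': array([-0.0012057 , -0.00134756, -0.00024648, -0.00200209,  0.00148184,
        0.0001366 ]), 'effort': array([ 2.34013634e-03, -5.31807876e+01, -3.52752793e+01,  7.09980517e-02,
        2.41208839e-02, -1.26974728e-04]), 'eef_pos': array([190.96343535, 515.48292762, 189.68216218]), 'eef_rot': array([-1.57071222e+00,  1.17099559e-03,  1.21592759e+00]), 'wrist_force': array([ 0.4670636 , -0.16189348, -0.86705263]), 'moment': array([ 0.03241441, -0.07038724, -0.06085231]), 'finger_gap': 93.89330435568391}
8.0 ['Unreachable', 'finger_overhang']
scene 44.78922665015476 320.78131548539875 201.75537524751778 [ 2.04051754 -0.57929557  0.31460453] [-347.90300074  262.01315012  728.35839753]
top 57.98608575139515 313.9215160880453 199.53645349361145 [ 2.124898   -2.1287345   0.19208591] [163.11715465 488.2167932  817.06332969]
```

View pics/scene0.png

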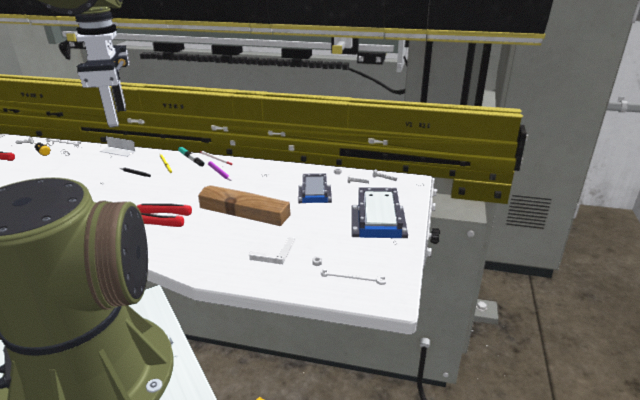

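View pics/top0.png

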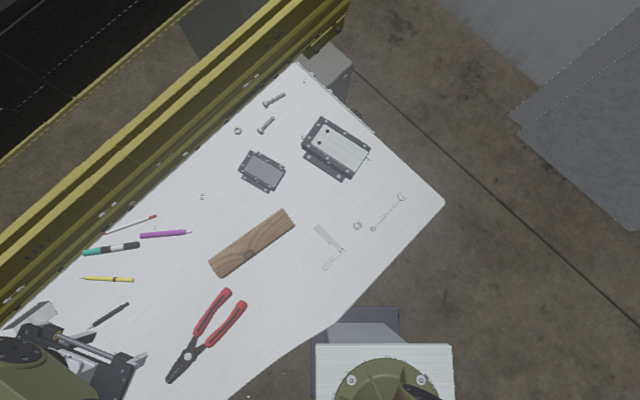

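Scene: the larger nest with the blank is at (380,212), the smaller nest at (315,187), the wood at (245,205). Top: the larger nest is at (337,148), the smaller one at (262,171), the wood at (252,243), the square at (328,247), the nut at (357,226) and the spanner at (388,212). The thing that could be mistaken for the right nest is the small one (262,171), which holds a grey plate. I choose (337,148) because it's larger and shows two dark spots. Next is a close crop to check.

```bash
cat > h.py <<'E'
import cv2, numpy as np
from cell import viewer
def cam(n):
    c=viewer.camera(n); h=c["color"].shape[0]; f=h/2/np.tan(np.radians(c["vertical_fov"])/2)
    c["K"]=np.array([[f,0,c["cx"]],[0,f,c["cy"]],[0,0,1]]); c["R"]=cv2.Rodrigues(np.array(c["rvec"],float))[0]; c["t"]=np.array(c["tvec"],float).ravel()
    return c
def ray(c,uv,z):
    uv=np.atleast_2d(uv).astype(float); d=np.c_[uv,np.ones(len(uv))]@np.linalg.inv(c["K"]).T@c["R"]
    o=-c["R"].T@c["t"]; s=(z-o[2])/d[:,2]; return o+s[:,None]*d
def proj(c,P):
    return cv2.projectPoints(np.atleast_2d(P).astype(float),c["R"],c["t"],c["K"],None)[0][:,0]
E
python3 - <<'E'
from h import *
c=cam("top"); im=c["color"][:,:,::-1].copy()
s=cam("scene"); 
a=cv2.resize(im[105:190,290:380],None,fx=6,fy=6,interpolation=cv2.INTER_CUBIC)
b=cv2.resize(s["color"][180:245,340:415,::-1],None,fx=3.4,fy=3.4,interpolation=cv2.INTER_CUBIC)
o=np.zeros((510,800,3),np.uint8); o[:a.shape[0],:540]=a; o[:b.shape[0],540:540+b.shape[1]]=b[:510,:260]
cv2.imwrite("pics/crop1.png",o)
print("cam pos",-c["R"].T@c["t"],-s["R"].T@s["t"])
hsv=cv2.cvtColor(im,cv2.COLOR_BGR2HSV)
m=((hsv[...,0]>5)&(hsv[...,0]<20)&(hsv[...,1]>70)&(hsv[...,2]>60)).astype(np.uint8)
m[:, :190]=0;m[:190]=0;m[290:]=0;m[:,310:]=0
k=max(cv2.findContours(m,0,2)[0],key=cv2.contourArea)
q=cv2.boxPoints(cv2.minAreaRect(k)); print("wood px",q.round(1)); P=ray(c,q,45)[:,:2]; print(P.round(1), np.linalg.norm(np.roll(P,-1,0)-P,axis=1))
E
```

```text
cam pos [333.95952666 162.13419764 891.48127548] [  46.65881512 -605.80282058  592.46876843]Traceback (most recent call last):
  File "<stdin>", line 12, in <module>
ValueError: max() iterable argument is empty
```

View pics/crop1.png

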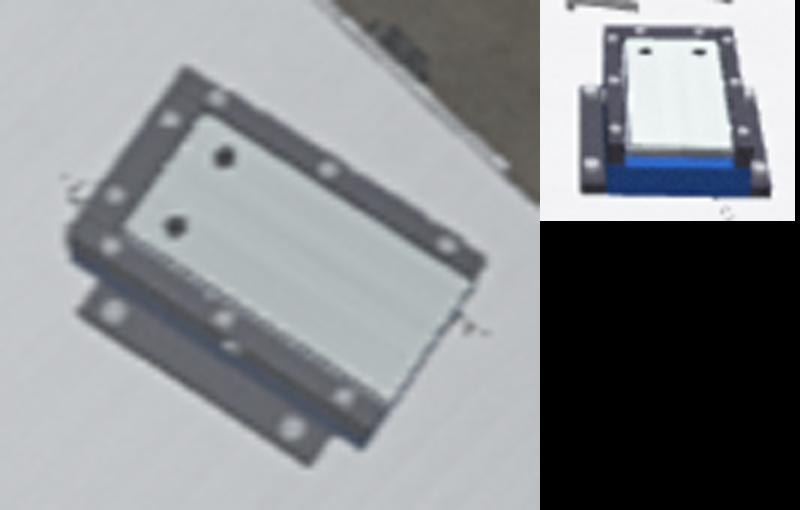

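The crop confirms the larger nest. The blank has its two spots at the closed end (upper left in the top view) and the open mouth at the lower right. In top-view pixels the mouth edge runs about (369.2,152.2) to (355.3,172.2), and the outer fence corners are about (320.8,115.8), (371.2,148.7), (350.3,179.5) and (301.7,144.2).

Run:
```python
from h import *
c=cam("top"); im=c["color"][:,:,::-1].copy(); s=cam("scene"); si=s["color"][:,:,::-1].copy()
L=lambda P:np.linalg.norm(np.roll(P,-1,0)-P,axis=1).round(1)
for nm,q,z in (("fence",[(320.8,115.8),(371.2,148.7),(350.3,179.5),(301.7,144.2)],49),("blank",[(324,124),(369.2,152.2),(355.3,172.2),(310.5,142.5)],49)):
    P=ray(c,q,z)[:,:2]; d=(P[0]+P[3]-P[1]-P[2])/2
    print(nm,P.round(1).tolist(),L(P),"mean",P.mean(0).round(1),"yaw",np.degrees(np.arctan2(d[1],d[0])).round(2),"mouthmid",(P[1]+P[2])/2)
# scene: fence outer top corners by the blank contour
hs=cv2.cvtColor(si,cv2.COLOR_BGR2HSV); ht=cv2.cvtColor(im,cv2.COLOR_BGR2HSV)
print("wood hsv top",ht[243,240],ht[235,265],"scene",hs[205,245],"blank top",ht[150,340],"table",ht[200,300])
sel=[("top",c,ht,(190,200,310,290)),("scene",s,hs,(190,180,300,230))]
for n,k,h,(x0,y0,x1,y1) in sel:
    m=np.zeros(h.shape[:2],np.uint8); m[y0:y1,x0:x1]=(h[y0:y1,x0:x1,1]>75)
    m=cv2.morphologyEx(m,2,np.ones((3,3)))
    ct=max(cv2.findContours(m,0,1)[0],key=cv2.contourArea); q=cv2.boxPoints(cv2.minAreaRect(ct))
    if n=="top":
        P=ray(k,q,45)[:,:2]; print(n,q.round(1).tolist(),P.round(1).tolist(),L(P),P.mean(0))
a=cv2.resize(im[200:290,200:305],None,fx=5,fy=5,interpolation=2); b=cv2.resize(si[180:230,192:297],None,fx=5,fy=5,interpolation=2)
cv2.imwrite("pics/wood1.png",np.hstack([a,np.vstack([b,np.zeros((450-250,525,3),np.uint8)])])[:, :1050]); 
o=np.vstack([a,b[:150]]); cv2.imwrite("pics/wood1.png",a)
```

```text
fence [[698.5, 144.8], [613.2, 22.5], [536.3, 75.0], [625.0, 191.8]] [149.1  93.1 146.7  87.2] mean [618.3 108.5] yaw 53.97 mouthmid [574.75534681  48.73961922]
blank [[677.0, 137.0], [604.4, 27.7], [554.3, 62.6], [629.3, 170.3]] [131.3  61.  131.3  58.2] mean [616.2  99.4] yaw 55.79 mouthmid [579.32843106  45.11088761]
wood hsv top [ 15  49 147] [ 16  55 140] scene [ 15 123 157] blank top [ 93  12 188] table [105   8 199]Traceback (most recent call last):
  File "<stdin>", line 14, in <module>
ValueError: max() iterable argument is empty
```

Run:
```python
from h import *
c=cam("top"); im=c["color"][:,:,::-1].copy()
h=cv2.cvtColor(im,cv2.COLOR_BGR2HSV)
L=lambda P:np.linalg.norm(np.roll(P,-1,0)-P,axis=1).round(1)
m=np.zeros(h.shape[:2],np.uint8); m[195:290,195:305]=((h[...,1]>28)&(h[...,0]<30))[195:290,195:305]
m=cv2.morphologyEx(m,2,np.ones((3,3)))
ct=max(cv2.findContours(m,0,1)[0],key=cv2.contourArea); q=cv2.boxPoints(cv2.minAreaRect(ct))
P=ray(c,q,45)[:,:2]; print(q.round(1).tolist(),P.round(1).tolist(),L(P),P.mean(0))
a=cv2.resize(im[200:290,200:305],None,fx=6,fy=6,interpolation=2)
for p in q: cv2.circle(a,tuple(int(v) for v in ((p-[200,200])*6+3)),3,(0,0,255),1)
cv2.imwrite("pics/wood1.png",a)
# Blank mask check
m=np.zeros(h.shape[:2],np.uint8)
w=im[105:190,290:380];
```

```text
[[207.10000610351562, 260.8999938964844], [281.3999938964844, 207.1999969482422], [294.20001220703125, 225.0], [220.0, 278.6000061035156]] [[344.7, 409.5], [470.0, 239.5], [427.5, 208.7], [304.4, 378.0]] [211.1  52.5 209.3  51.1] [386.63385071 308.93174741]
```

View pics/wood1.png

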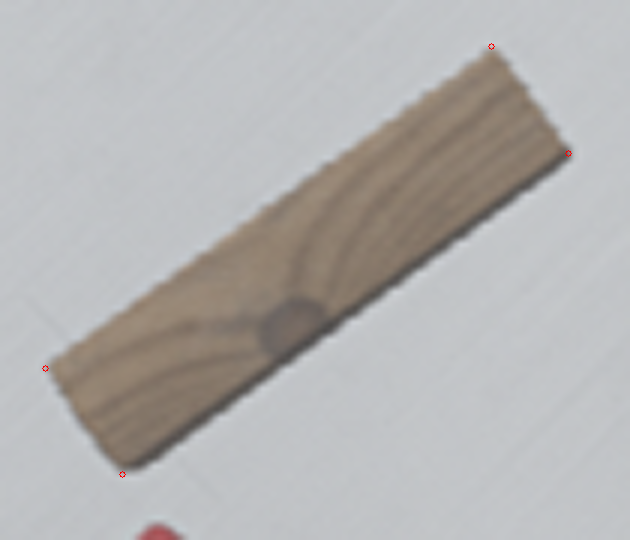

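The red-dotted wood contour fits, except for a dark side strip along its lower edge. Wood top corners are at about (281,207), (294,225), (220,279) and (207,261), so the long axis points at about 126°. Moving above the nest with the fingers closed.

```bash
python3 -m jog '[{"grip":0,"dx":-12,"dy":0,"dz":-27,"spin":52},{"grip":0,"dx":-12,"dy":0,"dz":-27,"spin":52},{"grip":0,"dx":-12,"dy":0,"dz":-27,"spin":52},{"grip":0,"dx":-12,"dy":0,"dz":-27,"spin":52},{"grip":0,"dx":-12,"dy":0,"dz":-27,"spin":52},{"grip":0,"dx":-24.15,"dy":0,"dz":-54.3,"spin":104},{"grip":0,"dx":-24.15,"dy":0,"dz":-54.3,"spin":104},{"grip":0,"dx":-24.15,"dy":0,"dz":-54.3,"spin":104},{"grip":0,"dx":-24.15,"dy":0,"dz":-54.3,"spin":104},{"grip":0,"dx":-24.15,"dy":0,"dz":-54.3,"spin":104},{"grip":0,"dx":-24.15,"dy":0,"dz":-54.3,"spin":104},{"grip":0,"dx":-24.15,"dy":0,"dz":-54.3,"spin":104},{"grip":0,"dx":-24.15,"dy":0,"dz":-54.3,"spin":104}]' 20
python3 - <<'E'
from h import *
c=cam("wrist"); cv2.imwrite("pics/w1.png",c["color"][:,:,::-1]); print(c["rvec"],c["tvec"],c["vertical_fov"])
P=np.array([[616.2,99.4,49]]);u=np.array([.562,.827,0]);v=np.array([-.827,.562,0])
print(proj(c,np.vstack([P+a*u+b*v for a,b in((65,30),(-65,30),(-65,-30),(65,-30))])).round(1))
E
```

```text
clock: 1.98
eef_pos: [615.8, 101.7, 190.6]
eef_rot: [-1.571, -0.0, -0.597]
wrist_force: [-0.4, -0.4, -0.1]
finger_gap: 0.8
[-2.76941235  0.85277529  0.1067966 ] [-453.37970201  390.25481277  496.25291842] 64.51681726852206
[[295.7 125.8]
 [298.4 243.8]
 [351.5 243.7]
 [354.1 125.8]]
```

View pics/w1.png

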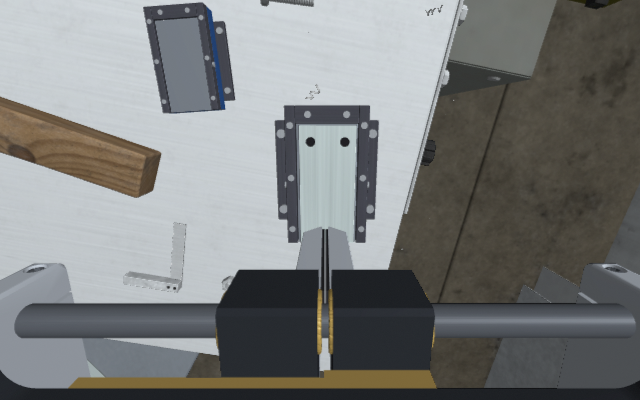

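The wrist view shows the blank at about (299..357, 124..241), within 2–3 px of the prediction and aligned with the tool. The spots are at (310,142) and (345,142). Lowering to just above the blank, slightly on the closed-end side of the pin.

```bash
python3 -m jog '[{"grip":0,"dx":0.2,"dy":6,"dz":0.8,"spin":0},{"grip":0,"dx":0.2,"dy":11,"dz":0.8,"spin":0},{"grip":0,"dx":0.2,"dy":12.8,"dz":0.8,"spin":0},{"grip":0,"dx":0.2,"dy":12.8,"dz":0.8,"spin":0},{"grip":0,"dx":0.2,"dy":12.8,"dz":0.8,"spin":0},{"grip":0,"dx":0.2,"dy":12.8,"dz":0.8,"spin":0},{"grip":0,"dx":0.2,"dy":12.8,"dz":0.8,"spin":0}]'
python3 -m jog '[{"grip":0,"dx":0,"dy":0.2,"dz":0,"spin":0},{"grip":0,"dx":0,"dy":0.3,"dz":0,"spin":0},{"grip":0,"dx":0,"dy":0.4,"dz":0,"spin":0},{"grip":0,"dx":0,"dy":0.4,"dz":0,"spin":0},{"grip":0,"dx":0,"dy":0.4,"dz":0,"spin":0}]'
```

```text
clock: 2.9
eef_pos: [622.9, 106.1, 63.3]
eef_rot: [-1.57, -0.001, -0.599]
wrist_force: [-0.6, 0.6, 1.0]
finger_gap: 0.4
clock: 3.52
eef_pos: [622.5, 106.1, 58.3]
eef_rot: [-1.571, 0.0, -0.599]
wrist_force: [0.6, -0.1, 0.1]
finger_gap: 0.5
```

```bash
for i in 1; do python3 -m jog '[{"grip":0,"dx":0,"dy":0.05,"dz":0,"spin":0},{"grip":0,"dx":0,"dy":0.05,"dz":0,"spin":0}]'; python3 -m jog '[{"grip":0,"dx":0,"dy":0.05,"dz":0,"spin":0},{"grip":0,"dx":0,"dy":0.05,"dz":0,"spin":0}]' ; python3 -m jog '[{"grip":0,"dx":0,"dy":0.03,"dz":0,"spin":0},{"grip":0,"dx":0,"dy":0.03,"dz":0,"spin":0}]'; done | grep -E "pos|wrist"
```

```text
eef_pos: [622.5, 106.1, 57.7]
wrist_force: [-0.1, 0.0, 0.9]
eef_pos: [622.5, 106.1, 57.2]
wrist_force: [-0.3, 0.1, 0.3]
eef_pos: [622.5, 106.1, 56.9]
wrist_force: [-0.3, 1.0, 0.1]
```

```bash
for i in 1; do python3 -m jog '[{"grip":0,"dx":0,"dy":0.03,"dz":0,"spin":0},{"grip":0,"dx":0,"dy":0.03,"dz":0,"spin":0}]'; python3 -m jog '[{"grip":0,"dx":0,"dy":0.03,"dz":0,"spin":0},{"grip":0,"dx":0,"dy":0.03,"dz":0,"spin":0}]' ; python3 -m jog '[{"grip":0,"dx":0,"dy":0.03,"dz":0,"spin":0},{"grip":0,"dx":0,"dy":0.03,"dz":0,"spin":0}]'; done | grep -E "pos|wrist"
```

```text
eef_pos: [622.5, 106.1, 56.6]
wrist_force: [-0.5, 0.0, -0.8]
eef_pos: [622.5, 106.1, 56.3]
wrist_force: [0.5, 0.2, 0.3]
eef_pos: [622.5, 106.1, 56.0]
wrist_force: [-1.1, -0.3, -0.6]
```

```bash
for i in 1; do python3 -m jog '[{"grip":0,"dx":0,"dy":0.03,"dz":0,"spin":0},{"grip":0,"dx":0,"dy":0.03,"dz":0,"spin":0}]'; python3 -m jog '[{"grip":0,"dx":0,"dy":0.02,"dz":0,"spin":0},{"grip":0,"dx":0,"dy":0.02,"dz":0,"spin":0}]' ; python3 -m jog '[{"grip":0,"dx":0,"dy":0.02,"dz":0,"spin":0},{"grip":0,"dx":0,"dy":0.02,"dz":0,"spin":0}]'; done | grep -E "pos|wrist"
```

```text
eef_pos: [622.5, 106.1, 55.7]
wrist_force: [-0.0, -1.1, 0.5]
eef_pos: [622.5, 106.1, 55.5]
wrist_force: [0.7, 0.3, -0.2]
eef_pos: [622.5, 106.1, 55.4]
wrist_force: [-0.6, -0.4, 0.0]
```

```bash
for i in 1; do python3 -m jog '[{"grip":0,"dx":0,"dy":0.03,"dz":0,"spin":0},{"grip":0,"dx":0,"dy":0.03,"dz":0,"spin":0}]'; python3 -m jog '[{"grip":0,"dx":0,"dy":0.02,"dz":0,"spin":0},{"grip":0,"dx":0,"dy":0.02,"dz":0,"spin":0}]' ; python3 -m jog '[{"grip":0,"dx":0,"dy":0.02,"dz":0,"spin":0},{"grip":0,"dx":0,"dy":0.02,"dz":0,"spin":0}]'; done | grep -E "pos|wrist"
python3 - <<'E'
from h import *
c=cam("scene"); cv2.imwrite("pics/s2.png",cv2.resize(c["color"][150:250,330:430,::-1],None,fx=6,fy=6,interpolation=2))
E
```

```text
eef_pos: [622.5, 106.1, 55.0]
wrist_force: [0.6, -0.6, -0.3]
eef_pos: [622.5, 106.1, 54.8]
wrist_force: [0.2, -0.5, -0.7]
eef_pos: [622.5, 106.1, 54.6]
wrist_force: [-0.6, -0.3, 0.0]
```

View pics/s2.png

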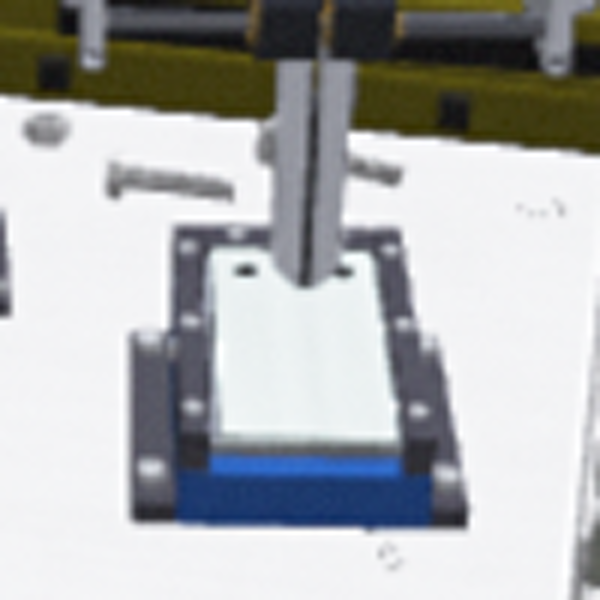

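Run:
```python
from h import *
from cell import monitor
s=monitor.read_state(); print(s["eef_pos"],s["finger_gap"],s["joints"],s["wrist_force"])
c=cam("scene")
e=s["eef_pos"].copy()
for z in (46.6,54.6,65,75): print(z,((proj(c,[[e[0],e[1],z]])-[330,150])*6).round())
P=np.array([616.2,99.4,49]);u=np.array([.562,.827,0]);v=np.array([-.827,.562,0])
print("blank",((proj(c,[P+a*u+b*v for a,b in((65,30),(-65,30),(-65,-30),(65,-30))])-[330,150])*6).round())
P=np.array([622.,107.6,0]);print("nest bottom mouth",((proj(c,[P+a*u+b*v for a,b in((-75,44),(-75,-44))])-[330,150])*6).round())
```

```text
[622.50534313 106.10090734  54.62341991] 0.07713773278922331 [ 1.10828220e-01  6.10923567e-01  1.40142056e+00 -1.91571650e-07
  1.12929396e+00  7.10005962e-01] [ 0.15597102 -0.4669178  -0.8414243 ]
46.6 [[297. 327.]]
54.6 [[298. 308.]]
65 [[300. 284.]]
75 [[301. 259.]]
blank [[207. 245.]
 [217. 431.]
 [394. 435.]
 [365. 247.]]
nest bottom mouth [[172. 548.]
 [425. 553.]]
```

Run:
```python
from h import *
from cell import monitor
e=monitor.read_state()["eef_pos"]
w=cam("wrist"); c=cam("scene"); t=cam("top")
print("wristcam pos",(-w["R"].T@w["t"]).round(1),"fwd",w["R"][2].round(3))
for d in (-12,-8,0,11): print(d,proj(w,[[e[0],e[1],e[2]+d]]).round(1),proj(t,[[e[0],e[1],e[2]+d]]).round(1))
a=cv2.resize(w["color"][150:300,240:410,::-1],None,fx=4,fy=4,interpolation=2)
cv2.imwrite("pics/w2.png",a[:600])
# nest foot / bottom check: scene px cast to z=0 and z=10
for p in ((359.7,237.5),(402,237.5),(407.8,236.8),(352,236.8)): print(p,ray(c,p,0)[0].round(1),ray(c,p,10)[0].round(1))
```

```text
wristcam pos [663.7 164.7 247.5] fwd [-0.14  -0.207 -0.968]
-12 [[322.9 225.8]] [[336.7 146. ]]
-8 [[322.9 227.8]] [[336.8 145.4]]
0 [[322.8 232. ]] [[337.  144.3]]
11 [[322.7 238.3]] [[337.2 142.8]]
(359.7, 237.5) [553.3  80.7   0. ] [544.8  69.1  10. ]
(402, 237.5) [629.2  32.8   0. ] [619.4  22.1  10. ]
(407.8, 236.8) [641.3  28.3   0. ] [631.2  17.6  10. ]
(352, 236.8) [541.   91.6   0. ] [532.6  79.9  10. ]
```

View pics/w2.png

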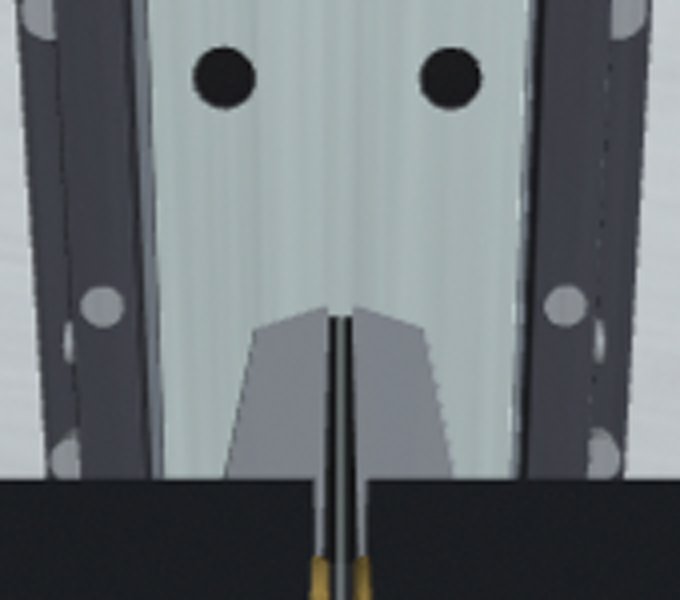

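The wrist crop shows the fingertips at px (325,227). In the scene view the tip sits about 7 px above where a tip 8 mm ahead of the TCP should be, and there's no contact force at TCP z 54.6. I'll check the tip height from both views, allowing for the 16 mm finger width.

Run:
```python
from h import *
from cell import monitor
e=monitor.read_state()["eef_pos"]
w=cam("wrist"); c=cam("scene"); t=cam("top")
u=np.array([.562,.827,0])
for d in (-8,0,5,10,14): print(d,"wrist front",proj(w,[e+8*u+[0,0,d]]).round(1),"scene near",proj(c,[e-8*u+[0,0,d]]).round(1),"mid",proj(c,[e+[0,0,d]]).round(1),"obs wrist 325,227 scene 381,197.5")
# blank in wrist: edge crop points -> z=48
q=np.array([(150,10),(533,10),(165,470),(512,470)])/4+[240,150]
for z in (30,40,49): 
    P=ray(w,q,z); print(z,np.linalg.norm(P[0]-P[1]).round(1),np.linalg.norm(P[2]-P[3]).round(1),P[:2,:2].mean(0).round(1),P[2:,:2].mean(0).round(1))
```

```text
-8 wrist front [[322.8 216.4]] scene near [[379.8 206.5]] mid [[379.6 204.6]] obs wrist 325,227 scene 381,197.5
0 wrist front [[322.7 220.2]] scene near [[379.9 203.3]] mid [[379.7 201.4]] obs wrist 325,227 scene 381,197.5
5 wrist front [[322.7 222.7]] scene near [[380.1 201.3]] mid [[379.9 199.4]] obs wrist 325,227 scene 381,197.5
10 wrist front [[322.7 225.4]] scene near [[380.2 199.3]] mid [[380.  197.4]] obs wrist 325,227 scene 381,197.5
14 wrist front [[322.6 227.6]] scene near [[380.3 197.7]] mid [[380.1 195.8]] obs wrist 325,227 scene 381,197.5
30 65.4 65.1 [651.3 145.1] [602.4  74.5]
40 62.4 62.1 [651.8 146. ] [605.2  78.7]
49 59.7 59.4 [652.4 146.9] [607.7  82.4]
```

```bash
python3 -c "
from cell import manip;print(manip.finger_overhang)"; (python3 -m jog '[{"grip":0,"dx":0,"dy":0.1,"dz":0,"spin":0},{"grip":0,"dx":0,"dy":0.1,"dz":0,"spin":0}]'; python3 -m jog '[{"grip":0,"dx":0,"dy":0.1,"dz":0,"spin":0},{"grip":0,"dx":0,"dy":0.1,"dz":0,"spin":0}]'; python3 -m jog '[{"grip":0,"dx":0,"dy":0.1,"dz":0,"spin":0},{"grip":0,"dx":0,"dy":0.1,"dz":0,"spin":0}]') | grep -E "pos|wrist"
```

```text
8.0
eef_pos: [622.5, 106.1, 53.5]
wrist_force: [-0.2, -0.5, 0.2]
eef_pos: [622.4, 106.1, 52.5]
wrist_force: [0.5, 0.1, 0.3]
eef_pos: [622.5, 106.1, 51.5]
wrist_force: [0.0, -0.5, -0.3]
```

```bash
(python3 -m jog '[{"grip":0,"dx":0,"dy":0.1,"dz":0,"spin":0},{"grip":0,"dx":0,"dy":0.2,"dz":0,"spin":0}]'; python3 -m jog '[{"grip":0,"dx":0,"dy":0.1,"dz":0,"spin":0},{"grip":0,"dx":0,"dy":0.2,"dz":0,"spin":0}]'; python3 -m jog '[{"grip":0,"dx":0,"dy":0.1,"dz":0,"spin":0},{"grip":0,"dx":0,"dy":0.2,"dz":0,"spin":0},{"grip":0,"dx":0,"dy":0.3,"dz":0,"spin":0},{"grip":0,"dx":0,"dy":0.3,"dz":0,"spin":0}]') | grep -E "pos|wrist"
python3 - <<'E'
from h import *
c=cam("scene"); w=cam("wrist")
a=cv2.resize(c["color"][165:240,350:415,::-1],None,fx=6,fy=6,interpolation=2)
b=cv2.resize(w["color"][150:300,270:370,::-1],None,fx=3,fy=3,interpolation=2)
cv2.imwrite("pics/s3.png",np.hstack([a,b]))
E
```

```text
eef_pos: [622.5, 106.1, 49.6]
wrist_force: [-0.1, 0.4, 0.1]
eef_pos: [622.5, 106.1, 47.6]
wrist_force: [0.4, -0.2, -0.2]
eef_pos: [622.5, 106.1, 44.6]
wrist_force: [-0.3, 0.3, 0.8]
```

View pics/s3.png

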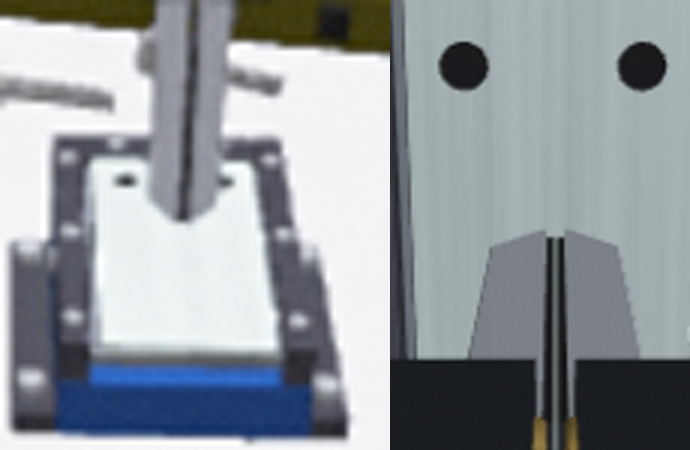

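The tip has followed the move (now at scene px (380.3,201.3)), which puts it about 7 mm above the blank. So the tips really sit about 12 mm behind the reported TCP, and I go down until contact. 8 pictures used.

```bash
(python3 -m jog '[{"grip":0,"dx":0,"dy":0.1,"dz":0,"spin":0},{"grip":0,"dx":0,"dy":0.2,"dz":0,"spin":0},{"grip":0,"dx":0,"dy":0.2,"dz":0,"spin":0}]'; python3 -m jog '[{"grip":0,"dx":0,"dy":0.05,"dz":0,"spin":0},{"grip":0,"dx":0,"dy":0.05,"dz":0,"spin":0}]'; python3 -m jog '[{"grip":0,"dx":0,"dy":0.05,"dz":0,"spin":0},{"grip":0,"dx":0,"dy":0.05,"dz":0,"spin":0}]';python3 -m jog '[{"grip":0,"dx":0,"dy":0.05,"dz":0,"spin":0},{"grip":0,"dx":0,"dy":0.05,"dz":0,"spin":0}]';python3 -m jog '[{"grip":0,"dx":0,"dy":0.05,"dz":0,"spin":0},{"grip":0,"dx":0,"dy":0.05,"dz":0,"spin":0}]') | grep -E "pos|wrist"
```

```text
eef_pos: [622.5, 106.1, 42.5]
wrist_force: [-1.1, 0.9, -0.2]
eef_pos: [622.5, 106.1, 42.1]
wrist_force: [0.3, 0.4, -0.1]
eef_pos: [622.5, 106.1, 41.6]
wrist_force: [0.1, -0.3, 0.0]
eef_pos: [622.5, 106.1, 41.1]
wrist_force: [0.4, -0.3, -0.5]
eef_pos: [622.5, 106.1, 40.6]
wrist_force: [-0.3, -0.5, 0.3]
```

```bash
(python3 -m jog '[{"grip":0,"dx":0,"dy":0.05,"dz":0,"spin":0},{"grip":0,"dx":0,"dy":0.05,"dz":0,"spin":0}]'; python3 -m jog '[{"grip":0,"dx":0,"dy":0.05,"dz":0,"spin":0},{"grip":0,"dx":0,"dy":0.05,"dz":0,"spin":0}]'; python3 -m jog '[{"grip":0,"dx":0,"dy":0.05,"dz":0,"spin":0},{"grip":0,"dx":0,"dy":0.05,"dz":0,"spin":0}]';python3 -m jog '[{"grip":0,"dx":0,"dy":0.03,"dz":0,"spin":0},{"grip":0,"dx":0,"dy":0.03,"dz":0,"spin":0}]') | grep -E "pos|wrist"
```

```text
eef_pos: [622.5, 106.1, 40.1]
wrist_force: [0.6, -0.1, -0.0]
eef_pos: [622.5, 106.1, 39.6]
wrist_force: [-1.3, 0.1, 0.3]
eef_pos: [622.5, 106.1, 39.1]
wrist_force: [-0.9, 0.3, 0.2]
eef_pos: [622.5, 106.1, 38.8]
wrist_force: [0.0, -0.3, 0.6]
```

```bash
(python3 -m jog '[{"grip":0,"dx":0,"dy":0.03,"dz":0,"spin":0},{"grip":0,"dx":0,"dy":0.03,"dz":0,"spin":0}]'; python3 -m jog '[{"grip":0,"dx":0,"dy":0.03,"dz":0,"spin":0},{"grip":0,"dx":0,"dy":0.03,"dz":0,"spin":0}]'; python3 -m jog '[{"grip":0,"dx":0,"dy":0.03,"dz":0,"spin":0},{"grip":0,"dx":0,"dy":0.03,"dz":0,"spin":0}]') | grep -E "pos|wrist"
```

```text
eef_pos: [622.5, 106.1, 38.5]
wrist_force: [0.2, 0.7, 0.2]
eef_pos: [622.5, 106.1, 38.2]
wrist_force: [-0.1, -0.3, 0.2]
eef_pos: [622.5, 106.1, 37.9]
wrist_force: [0.2, 0.8, -1.0]
```

```bash
(python3 -m jog '[{"grip":0,"dx":0,"dy":0.03,"dz":0,"spin":0},{"grip":0,"dx":0,"dy":0.03,"dz":0,"spin":0}]'; python3 -m jog '[{"grip":0,"dx":0,"dy":0.03,"dz":0,"spin":0},{"grip":0,"dx":0,"dy":0.03,"dz":0,"spin":0}]') | grep -E "pos|wrist"
```

```text
eef_pos: [622.5, 106.1, 37.6]
wrist_force: [0.4, -0.2, 0.3]
eef_pos: [622.5, 106.1, 37.3]
wrist_force: [-0.1, 0.1, -0.5]
```

```bash
(python3 -m jog '[{"grip":0,"dx":0,"dy":0.03,"dz":0,"spin":0},{"grip":0,"dx":0,"dy":0.03,"dz":0,"spin":0}]'; python3 -m jog '[{"grip":0,"dx":0,"dy":0.03,"dz":0,"spin":0},{"grip":0,"dx":0,"dy":0.03,"dz":0,"spin":0}]'; python3 -m jog '[{"grip":0,"dx":0,"dy":0.03,"dz":0,"spin":0},{"grip":0,"dx":0,"dy":0.03,"dz":0,"spin":0}]') | grep -E "clock|pos|wrist"
```

```text
clock: 12.65
eef_pos: [622.5, 106.1, 37.0]
wrist_force: [0.2, 0.5, 0.5]
clock: 12.9
eef_pos: [622.5, 106.1, 36.7]
wrist_force: [-0.0, 0.1, -0.0]
clock: 13.15
eef_pos: [622.5, 106.1, 36.4]
wrist_force: [0.1, -0.1, 0.4]
```

Run:
```python
from h import *
from cell import monitor
e=monitor.read_state()["eef_pos"]; u=np.array([.562,.827,0])
w=cam("wrist"); c=cam("scene")
# finger tip front edge in wrist: gray finger vs greenish blank, columns near 318/330 ; print saturation/hue profile
g=w["color"].astype(int)
for x in (321,322,329,330): print(x,[tuple(g[y,x]) for y in range(218,234,2)])
h=c["color"].astype(int)
print([(y,tuple(h[y,380])) for y in range(196,212)])
for d in (8,10,12,14): print(d,proj(c,[e-8*u+[0,0,d]]).round(1),proj(c,[e+[0,0,d]]).round(1),proj(w,[e+8*u+[0,0,d]]).round(1))
```

```text
321 [(np.int64(158), np.int64(171), np.int64(172)), (np.int64(157), np.int64(171), np.int64(171)), (np.int64(158), np.int64(171), np.int64(171)), (np.int64(159), np.int64(170), np.int64(172)), (np.int64(146), np.int64(156), np.int64(160)), (np.int64(122), np.int64(127), np.int64(134)), (np.int64(122), np.int64(127), np.int64(134)), (np.int64(123), np.int64(128), np.int64(135))]
322 [(np.int64(158), np.int64(171), np.int64(172)), (np.int64(158), np.int64(170), np.int64(172)), (np.int64(159), np.int64(170), np.int64(172)), (np.int64(159), np.int64(171), np.int64(173)), (np.int64(156), np.int64(168), np.int64(170)), (np.int64(147), np.int64(158), np.int64(160)), (np.int64(54), np.int64(57), np.int64(59)), (np.int64(55), np.int64(58), np.int64(61))]
329 [(np.int64(154), np.int64(167), np.int64(167)), (np.int64(154), np.int64(167), np.int64(167)), (np.int64(154), np.int64(167), np.int64(167)), (np.int64(154), np.int64(166), np.int64(167)), (np.int64(143), np.int64(152), np.int64(156)), (np.int64(122), np.int64(127), np.int64(134)), (np.int64(123), np.int64(128), np.int64(134)), (np.int64(
[... 758 characters left out ...]
, np.int64(61))), (203, (np.int64(57), np.int64(57), np.int64(63))), (204, (np.int64(64), np.int64(65), np.int64(69))), (205, (np.int64(164), np.int64(174), np.int64(177))), (206, (np.int64(229), np.int64(235), np.int64(236))), (207, (np.int64(234), np.int64(240), np.int64(241))), (208, (np.int64(235), np.int64(239), np.int64(241))), (209, (np.int64(235), np.int64(240), np.int64(242))), (210, (np.int64(235), np.int64(241), np.int64(242))), (211, (np.int64(236), np.int64(241), np.int64(241)))]
8 [[379.7 207.3]] [[379.5 205.4]] [[322.7 224.3]]
10 [[379.8 206.5]] [[379.6 204.6]] [[322.7 225.4]]
12 [[379.8 205.7]] [[379.6 203.8]] [[322.7 226.5]]
14 [[379.8 204.9]] [[379.6 203.1]] [[322.7 227.6]]
```

```bash
(python3 -m jog '[{"grip":0,"dx":0,"dy":0.03,"dz":0,"spin":0},{"grip":0,"dx":0,"dy":0.03,"dz":0,"spin":0}]'; python3 -m jog '[{"grip":0,"dx":0,"dy":0.03,"dz":0,"spin":0},{"grip":0,"dx":0,"dy":0.03,"dz":0,"spin":0}]'; python3 -m jog '[{"grip":0,"dx":0,"dy":0.03,"dz":0,"spin":0},{"grip":0,"dx":0,"dy":0.03,"dz":0,"spin":0}]') | grep -E "pos|wrist"
```

```text
eef_pos: [622.5, 106.1, 36.1]
wrist_force: [-0.3, 0.3, -0.5]
eef_pos: [622.5, 106.1, 35.8]
wrist_force: [0.4, -0.3, 0.4]
eef_pos: [622.5, 106.1, 35.5]
wrist_force: [-0.2, -0.7, -0.1]
```

```bash
(python3 -m jog '[{"grip":0,"dx":0,"dy":0.03,"dz":0,"spin":0},{"grip":0,"dx":0,"dy":0.03,"dz":0,"spin":0}]'; python3 -m jog '[{"grip":0,"dx":0,"dy":0.03,"dz":0,"spin":0},{"grip":0,"dx":0,"dy":0.03,"dz":0,"spin":0}]') | grep -E "pos|wrist"
```

```text
eef_pos: [622.5, 106.1, 35.2]
wrist_force: [0.4, -0.4, 0.7]
eef_pos: [622.5, 106.1, 34.9]
wrist_force: [0.2, -0.6, -0.2]
```

```bash
(python3 -m jog '[{"grip":0,"dx":0,"dy":0.03,"dz":0,"spin":0},{"grip":0,"dx":0,"dy":0.03,"dz":0,"spin":0}]'; python3 -m jog '[{"grip":0,"dx":0,"dy":0.03,"dz":0,"spin":0},{"grip":0,"dx":0,"dy":0.03,"dz":0,"spin":0}]'; python3 -m jog '[{"grip":0,"dx":0,"dy":0.03,"dz":0,"spin":0},{"grip":0,"dx":0,"dy":0.03,"dz":0,"spin":0}]') | grep -E "pos|wrist"
```

```text
eef_pos: [622.5, 106.1, 34.6]
wrist_force: [-0.3, -0.3, -0.3]
eef_pos: [622.5, 106.1, 34.3]
wrist_force: [-0.0, 0.6, 0.1]
eef_pos: [622.6, 106.1, 34.1]
wrist_force: [-0.4, -0.3, 1.1]
```

```bash
(python3 -m jog '[{"grip":0,"dx":0,"dy":0.03,"dz":0,"spin":0},{"grip":0,"dx":0,"dy":0.03,"dz":0,"spin":0}]'; python3 -m jog '[{"grip":0,"dx":0,"dy":0.03,"dz":0,"spin":0},{"grip":0,"dx":0,"dy":0.03,"dz":0,"spin":0}]';python3 -m jog '[{"grip":0,"dx":0,"dy":0.03,"dz":0,"spin":0},{"grip":0,"dx":0,"dy":0.03,"dz":0,"spin":0}]') | grep -E "pos|wrist"
```

```text
eef_pos: [622.6, 106.1, 34.1]
wrist_force: [-1.5, 0.7, 4.9]
eef_pos: [622.8, 106.2, 34.0]
wrist_force: [-2.0, 0.4, 7.6]
eef_pos: [622.9, 106.2, 34.0]
wrist_force: [-2.7, 0.5, 8.9]
```

Contact is at TCP z≈34.2, with 8.9 N pressing now. First short slide.

```bash
python3 -m jog '[{"grip":0,"dx":0,"dy":0,"dz":-0.15,"spin":0},{"grip":0,"dx":0,"dy":0,"dz":-0.3,"spin":0},{"grip":0,"dx":0,"dy":0,"dz":-0.45,"spin":0},{"grip":0,"dx":0,"dy":0,"dz":-0.6,"spin":0}]'
python3 - <<'E'
from h import *
from cell import monitor
print([monitor.read_state()["wrist_force"].round(1).tolist() for i in range(2)])
w=cam("wrist")
# spots (dark blobs on blank)
g=cv2.cvtColor(w["color"],cv2.COLOR_RGB2GRAY)[150:200,285:365]
n,l,st,ce=cv2.connectedComponentsWithStats((g<60).astype(np.uint8))
for s,q in zip(st[1:],ce[1:]):
    if 60<s[4]<400: print(s[4],(q+[285,150]).round(1),ray(w,q+[285,150],49)[0].round(1))
E
```

```text
clock: 16.5
eef_pos: [620.0, 101.5, 34.1]
eef_rot: [-1.569, -0.002, -0.599]
wrist_force: [1.4, 2.8, 6.5]
finger_gap: 0.4
[[1.4, 2.8, 6.5], [1.4, 2.8, 6.5]]
208 [292.6 174.4] [628.6 144.4  49. ]
208 [355.4 174.5] [658.1 124.2  49. ]
```

```bash
cat >> h.py <<'E'
def spots():
    w=cam("wrist"); g=cv2.cvtColor(w["color"],cv2.COLOR_RGB2GRAY)[100:232,270:380]; P=[]
    n,l,st,ce=cv2.connectedComponentsWithStats((g<60).astype(np.uint8))
    for s,q in zip(st[1:],ce[1:]):
        if 60<s[4]<400 and abs(s[2]-s[3])<5: P.append(ray(w,q+[270,100],49)[0][:2])
    from cell import monitor
    e=monitor.read_state(); U=np.array([.562,.827])
    print("spots",np.round(P,1).tolist(),"along",[float((p@U).round(1)) for p in P],"tcp along",(e["eef_pos"][:2]@U).round(1),"z",e["eef_pos"][2].round(1),"F",e["wrist_force"].round(1),"t",e["clock"])
E
python3 - <<'E'
from h import *
t=cam("top"); P=ray(t,[(327.5,131.2),(319.2,142.8)],49)[:,:2]; print("start top",P.round(1),P@[.562,.827])
spots()
E
```

```text
start top [[658.3 128.6]
 [628.5 149.1]] [476.28178659 476.51450976]
spots [[628.5, 144.3], [658.0, 124.0]] along [472.5, 472.3] tcp along 432.3 z 34.1 F [0.3 1.7 6.4] t 16.65
```

```bash
python3 -m jog '[{"grip":0,"dx":0,"dy":0.02,"dz":0,"spin":0},{"grip":0,"dx":0,"dy":0.02,"dz":-0.2,"spin":0},{"grip":0,"dx":0,"dy":0.02,"dz":-0.4,"spin":0},{"grip":0,"dx":0,"dy":0.02,"dz":-0.6,"spin":0},{"grip":0,"dx":0,"dy":0.02,"dz":-0.8,"spin":0}]'; python3 -c "
from h import *;spots()"
```

```text
clock: 17.27
eef_pos: [615.6, 94.9, 33.9]
eef_rot: [-1.569, -0.002, -0.599]
wrist_force: [1.5, 1.6, 6.4]
finger_gap: 0.6
spots [[624.0, 137.7], [653.5, 117.3]] along [464.6, 464.3] tcp along 424.2 z 33.9 F [ 0.7 -0.   7.1] t 17.325
```

```bash
python3 -m jog '[{"grip":0,"dx":0,"dy":-0.4,"dz":0,"spin":0},{"grip":0,"dx":0,"dy":-0.4,"dz":0,"spin":0},{"grip":0,"dx":0,"dy":-0.4,"dz":1,"spin":0},{"grip":0,"dx":0,"dy":-0.4,"dz":2,"spin":0},{"grip":0,"dx":0,"dy":-0.3,"dz":2,"spin":0},{"grip":0,"dx":0,"dy":-0.2,"dz":2,"spin":0},{"grip":0,"dx":0,"dy":-0.1,"dz":2,"spin":0},{"grip":0,"dx":0,"dy":-0.05,"dz":2,"spin":0},{"grip":0,"dx":0,"dy":-0.05,"dz":2,"spin":0}]'; python3 -c "
from h import *;spots()";  python3 -m jog '[{"grip":0,"dx":0,"dy":0.05,"dz":0,"spin":0},{"grip":0,"dx":0,"dy":0.05,"dz":0,"spin":0}]'
```

```text
clock: 18.45
eef_pos: [626.2, 111.2, 34.1]
eef_rot: [-1.57, -0.001, -0.599]
wrist_force: [-0.3, 1.9, 5.6]
finger_gap: 0.0
spots [[624.4, 137.6], [653.8, 117.3]] along [464.7, 464.4] tcp along 443.9 z 34.1 F [-0.5  1.7  4.9] t 18.5
clock: 18.75
eef_pos: [626.3, 111.3, 33.9]
eef_rot: [-1.569, -0.001, -0.599]
wrist_force: [-1.0, 1.4, 8.1]
finger_gap: 0.7
```

```bash
python3 -m jog '[{"grip":0,"dx":0,"dy":0.0,"dz":-0.2,"spin":0},{"grip":0,"dx":0,"dy":0,"dz":-0.4,"spin":0},{"grip":0,"dx":0,"dy":0,"dz":-0.6,"spin":0},{"grip":0,"dx":0,"dy":0,"dz":-0.8,"spin":0}]'; python3 -c "
from h import *;spots()"
```

```text
clock: 19.25
eef_pos: [622.2, 104.5, 34.1]
eef_rot: [-1.569, -0.002, -0.599]
wrist_force: [1.9, 2.9, 6.1]
finger_gap: 0.8
spots [[620.5, 131.0], [649.8, 110.6]] along [457.0, 456.7] tcp along 436.0 z 34.1 F [1.1 2.3 6.9] t 19.3
```

```bash
python3 -m jog '[{"grip":0,"dx":0,"dy":0.01,"dz":-0.2,"spin":0},{"grip":0,"dx":0,"dy":0.01,"dz":-0.4,"spin":0},{"grip":0,"dx":0,"dy":0.01,"dz":-0.6,"spin":0},{"grip":0,"dx":0,"dy":0.01,"dz":-0.8,"spin":0},{"grip":0,"dx":0,"dy":0.01,"dz":-0.8,"spin":0}]'; python3 -c "
from h import *;spots()"
```

```text
clock: 19.92
eef_pos: [617.7, 97.7, 34.1]
eef_rot: [-1.569, -0.002, -0.599]
wrist_force: [-1.2, 0.9, 7.8]
finger_gap: 0.7
spots [[615.6, 123.9], [645.2, 103.4]] along [448.4, 448.1] tcp along 428.0 z 34.1 F [0.3 0.1 9.6] t 19.975
```

```bash
python3 -m jog '[{"grip":0,"dx":0,"dy":-0.5,"dz":0,"spin":0},{"grip":0,"dx":0,"dy":-0.5,"dz":0,"spin":0},{"grip":0,"dx":0,"dy":-0.5,"dz":1,"spin":0},{"grip":0,"dx":0,"dy":-0.5,"dz":2,"spin":0},{"grip":0,"dx":0,"dy":-0.3,"dz":2,"spin":0},{"grip":0,"dx":0,"dy":-0.2,"dz":2,"spin":0},{"grip":0,"dx":0,"dy":-0.15,"dz":2,"spin":0},{"grip":0,"dx":0,"dy":-0.1,"dz":2,"spin":0},{"grip":0,"dx":0,"dy":-0.1,"dz":2,"spin":0}]'; python3 -c "
from h import *;spots()";  python3 -m jog '[{"grip":0,"dx":0,"dy":0.03,"dz":0,"spin":0},{"grip":0,"dx":0,"dy":0.03,"dz":0,"spin":0}]'
```

```text
clock: 21.1
eef_pos: [628.7, 114.6, 34.6]
eef_rot: [-1.569, -0.001, -0.599]
wrist_force: [1.0, 1.6, 6.7]
finger_gap: 0.4
spots [] along [] tcp along 448.1 z 34.6 F [1.2 1.7 5. ] t 21.15
clock: 21.4
eef_pos: [628.8, 114.7, 34.4]
eef_rot: [-1.569, -0.001, -0.599]
wrist_force: [0.8, 2.5, 6.0]
finger_gap: 0.7
```

```bash
python3 -m jog '[{"grip":0,"dx":0,"dy":0.03,"dz":0,"spin":0},{"grip":0,"dx":0,"dy":0.03,"dz":0,"spin":0}]';  python3 -m jog '[{"grip":0,"dx":0,"dy":0,"dz":-0.2,"spin":0},{"grip":0,"dx":0,"dy":0,"dz":-0.4,"spin":0},{"grip":0,"dx":0,"dy":0,"dz":-0.6,"spin":0}]'
python3 - <<'E'
from h import *
w=cam("wrist"); t=cam("top"); s=cam("scene")
b=cv2.resize(w["color"][100:270,240:410,::-1],None,fx=2.3,fy=2.3,interpolation=2)
a=cv2.resize(s["color"][165:245,345:420,::-1],None,fx=4.8,fy=4.8,interpolation=2)
cv2.imwrite("pics/s4.png",np.hstack([a[:384],b[:384]]))
E
```

```text
clock: 21.65
eef_pos: [628.8, 114.7, 34.2]
eef_rot: [-1.569, -0.001, -0.599]
wrist_force: [0.1, 2.8, 7.2]
finger_gap: 0.6
clock: 22.02
eef_pos: [625.5, 109.6, 34.1]
eef_rot: [-1.569, -0.002, -0.599]
wrist_force: [2.3, 2.2, 6.4]
finger_gap: 0.4
```

View pics/s4.png

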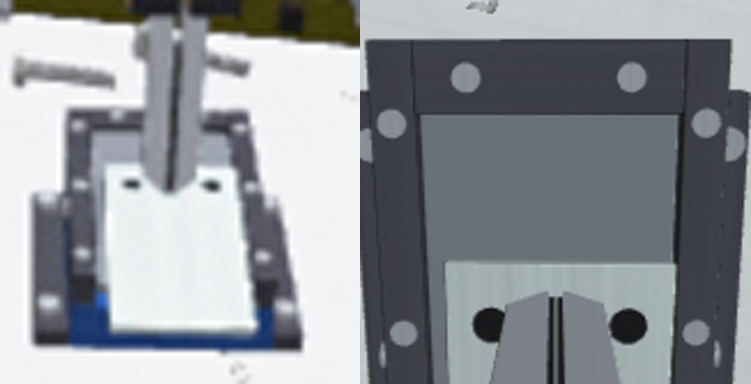

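The view shows the blank sliding out straight: its rear edge is at wrist px y≈214, x 278–377, and the +x fence face at y≈149. It has play on the left and touches near the right fence. Continuing, with the rear edge as the gauge.

```bash
cat >> h.py <<'E'
def rear(cols=(288,295,358,365)):
    w=cam("wrist"); g=cv2.cvtColor(w["color"],cv2.COLOR_RGB2GRAY).astype(int); U=np.array([.562,.827]); o=[]
    for x in cols:
        col=g[130:290,x]; d=col[3:]-col[:-3]; ys=np.where(d>30)[0]
        if len(ys): 
            y=131.5+ys[np.argmax(d[ys])]; P=ray(w,(x,y),49)[0][:2]; o.append((x,float(y),round(float(P@U),1)))
    from cell import monitor
    e=monitor.read_state()
    print("rear",o,"tcp along",(e["eef_pos"][:2]@U).round(1),"z",e["eef_pos"][2].round(1),"F",e["wrist_force"].round(1),"t",e["clock"])
    P=ray(w,(320,149.1),49)[0][:2]; print("row149 along",P@U)
E
python3 -m jog '[{"grip":0,"dx":0,"dy":0.02,"dz":0,"spin":0},{"grip":0,"dx":0,"dy":0.02,"dz":-0.2,"spin":0},{"grip":0,"dx":0,"dy":0.02,"dz":-0.4,"spin":0},{"grip":0,"dx":0,"dy":0.02,"dz":-0.6,"spin":0}]'; python3 -c "
from h import *;rear()"
```

```text
clock: 22.68
eef_pos: [622.3, 104.7, 34.1]
eef_rot: [-1.569, -0.002, -0.599]
wrist_force: [1.4, 1.5, 8.2]
finger_gap: 0.5
rear [(288, 213.5, 453.4), (295, 247.5, 431.9), (358, 248.5, 431.1), (365, 213.5, 453.2)] tcp along 436.1 z 34.2 F [1.5 2.3 7.9] t 22.725
row149 along 490.789976134686
```

```bash
python3 -m jog '[{"grip":0,"dx":0,"dy":-0.5,"dz":0,"spin":0},{"grip":0,"dx":0,"dy":-0.5,"dz":0,"spin":0},{"grip":0,"dx":0,"dy":-0.5,"dz":0.9,"spin":0},{"grip":0,"dx":0,"dy":-0.4,"dz":0.9,"spin":0},{"grip":0,"dx":0,"dy":-0.3,"dz":0.9,"spin":0},{"grip":0,"dx":0,"dy":-0.2,"dz":0.9,"spin":0},{"grip":0,"dx":0,"dy":-0.1,"dz":0.9,"spin":0},{"grip":0,"dx":0,"dy":-0.05,"dz":0.9,"spin":0},{"grip":0,"dx":0,"dy":-0.05,"dz":0.9,"spin":0}]'; python3 -c "
from h import *;rear()"
```

```text
clock: 23.85
eef_pos: [626.9, 112.3, 34.6]
eef_rot: [-1.569, -0.001, -0.599]
wrist_force: [-2.6, 2.9, 8.2]
finger_gap: 0.2
rear [(288, 132.5, 508.7), (295, 261.5, 431.4), (358, 262.5, 430.6), (365, 228.5, 452.6)] tcp along 445.1 z 34.6 F [-2.5  2.4  8.2] t 23.9
row149 along 499.617657936657
```

Pressing at 8.2 N, and the rear edge hasn't changed. Sliding 8 mm more.

```bash
python3 -m jog '[{"grip":0,"dx":0,"dy":0,"dz":-0.2,"spin":0},{"grip":0,"dx":0,"dy":0,"dz":-0.4,"spin":0},{"grip":0,"dx":0,"dy":0,"dz":-0.6,"spin":0},{"grip":0,"dx":0,"dy":0,"dz":-0.8,"spin":0}]'; python3 -c "
from h import *;rear()"
```

```text
clock: 24.4
eef_pos: [622.5, 105.8, 34.6]
eef_rot: [-1.569, -0.001, -0.599]
wrist_force: [0.0, 3.6, 8.4]
finger_gap: 0.6
rear [(288, 141.5, 496.0), (295, 260.5, 424.2), (358, 261.5, 423.4), (365, 141.5, 495.9)] tcp along 437.1 z 34.6 F [-1.7  2.9  7.6] t 24.45
row149 along 491.7893914281402
```

The blank is now about 48 mm out. Lifting off, opening, and moving over the protruding part.

```bash
python3 -m jog '[{"grip":0,"dx":0,"dy":-1,"dz":0,"spin":0},{"grip":9.4,"dx":0.1,"dy":-6,"dz":0,"spin":0},{"grip":9.4,"dx":0.1,"dy":-6,"dz":-5,"spin":0},{"grip":9.4,"dx":0.1,"dy":-6,"dz":-10,"spin":0},{"grip":9.4,"dx":0.1,"dy":-6,"dz":-10,"spin":0},{"grip":9.4,"dx":0.1,"dy":-6,"dz":-10,"spin":0},{"grip":9.4,"dx":0.1,"dy":-6,"dz":-10,"spin":0},{"grip":9.4,"dx":0.1,"dy":-6,"dz":-10,"spin":0}]'
python3 - <<'E'
from h import *
w=cam("wrist"); s=cam("scene")
b=cv2.resize(w["color"][:300,170:480,::-1],None,fx=1.5,fy=1.5,interpolation=2)
a=cv2.resize(s["color"][150:250,330:412,::-1],None,fx=4,fy=4,interpolation=2)
o=np.zeros((450,793,3),np.uint8); o[:400,:328]=a; o[:450,328:793]=b
cv2.imwrite("pics/s5.png",o)
from cell import monitor
e=monitor.read_state()["eef_pos"];print(e, [np.round(proj(s,[e+[0,0,d]]),1).tolist() for d in(-8,0,14)])
E
```

```text
clock: 25.45
eef_pos: [566.6, 22.8, 93.3]
eef_rot: [-1.571, 0.0, -0.598]
wrist_force: [-0.8, -0.4, -0.7]
finger_gap: 66.9
[566.48660002  22.60237684  93.35776371] [[[383.6, 214.0]], [[383.8, 210.5]], [[384.2, 204.4]]]
```

View pics/s5.png

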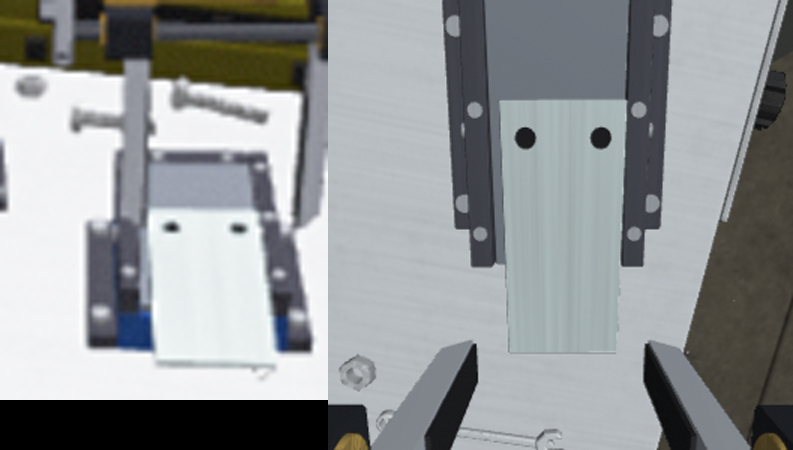

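The blank lies straight, jutting about 48 mm past the mouth. Its leading edge is at crop y≈353, centred at x≈563, and the fingertips at (475,343) and (650,343) are centred on it (562.5). 10 pictures used. Checking the lead's height and the along-position.

Run:
```python
from h import *
w=cam("wrist"); s=cam("scene"); U=np.array([.562,.827]);V=np.array([-.827,.562])
q=np.array([(510,353),(617,353),(500,100),(627,100),(497,265),(643,265)],float); q=(q-[328,0])/1.5+[170,0]
for z in (40,45,49): P=ray(w,q,z)[:,:2]; print(z,"along",(P@U).round(1),"v",(P@V).round(1))
for lead in (312,316,320):
  for z in (38,42,46,49): print(lead,z,[proj(s,[[*(lead*U+v*V),z]])[0].round(1).tolist() for v in(-427.5,-487.5)])
print("obs (369.3,240.8),(398,242)")
```

```text
40 along [314.4 314.2 444.3 444.2 363.5 363.4] v [-429.4 -488.4 -428.3 -489.6 -424.  -500.7]
45 along [316.3 316.1 443.6 443.4 364.5 364.3] v [-430.  -487.8 -428.9 -488.9 -424.7 -499.8]
49 along [317.8 317.7 443.  442.9 365.2 365. ] v [-430.4 -487.3 -429.3 -488.4 -425.2 -499.1]
312 38 [[368.6, 240.9], [399.3, 241.5]]
312 42 [[368.7, 239.2], [399.4, 239.8]]
312 46 [[368.8, 237.6], [399.6, 238.2]]
312 49 [[368.8, 236.3], [399.7, 236.9]]
316 38 [[368.5, 239.7], [399.1, 240.3]]
316 42 [[368.6, 238.1], [399.2, 238.7]]
316 46 [[368.7, 236.4], [399.4, 237.0]]
316 49 [[368.8, 235.1], [399.5, 235.7]]
320 38 [[368.5, 238.6], [398.9, 239.2]]
320 42 [[368.5, 236.9], [399.1, 237.5]]
320 46 [[368.6, 235.2], [399.2, 235.8]]
320 49 [[368.7, 234.0], [399.3, 234.6]]
obs (369.3,240.8),(398,242)
```

The lead droops to z≈40 because the plate's mouth end has dipped by about 4°. So I'll pinch lightly, raise the nose about 5.5 mm to level it, and then tighten.

```bash
python3 -m jog '[{"grip":9.4,"dx":0.1,"dy":4,"dz":-0.4,"spin":0},{"grip":9.4,"dx":0.1,"dy":7,"dz":-0.4,"spin":0},{"grip":9.4,"dx":0.1,"dy":8.2,"dz":-0.4,"spin":0},{"grip":9.4,"dx":0.1,"dy":8.2,"dz":-0.4,"spin":0},{"grip":9.4,"dx":0.1,"dy":8.2,"dz":-0.4,"spin":0}]' 6; python3 -m jog '[{"grip":5.8,"dx":0,"dy":0,"dz":0,"spin":0},{"grip":5.8,"dx":0,"dy":0,"dz":0,"spin":0},{"grip":5.8,"dx":0,"dy":0,"dz":0,"spin":0},{"grip":5.8,"dx":0,"dy":0,"dz":0,"spin":0},{"grip":5.8,"dx":0,"dy":0,"dz":0,"spin":0},{"grip":5.8,"dx":0,"dy":0,"dz":0,"spin":0},{"grip":5.8,"dx":0,"dy":0,"dz":0,"spin":0},{"grip":5.8,"dx":0,"dy":0,"dz":0,"spin":0}]' 6
```

```text
clock: 26.28
eef_pos: [565.7, 18.3, 12.8]
eef_rot: [-1.57, -0.002, -0.599]
wrist_force: [-0.0, -0.6, -0.7]
finger_gap: 94.1
clock: 27.28
eef_pos: [565.0, 18.3, 11.6]
eef_rot: [-1.571, -0.0, -0.599]
wrist_force: [-0.4, 0.1, 0.1]
finger_gap: 59.9
```

```bash
python3 -m jog '[{"grip":5.8,"dx":0,"dy":-0.15,"dz":0,"spin":0},{"grip":5.8,"dx":0,"dy":-0.3,"dz":0,"spin":0},{"grip":5.8,"dx":0,"dy":-0.45,"dz":0,"spin":0},{"grip":5.8,"dx":0,"dy":-0.55,"dz":0,"spin":0},{"grip":5.8,"dx":0,"dy":-0.55,"dz":0,"spin":0}]' 6
python3 - <<'E'
from h import *
s=cam("scene"); U=np.array([.562,.827]);V=np.array([-.827,.562])
g=cv2.cvtColor(s["color"],cv2.COLOR_RGB2GRAY).astype(int); h=s["color"].astype(int)
for x in (380,384,388): print(x,[(y,tuple(map(int,h[y,x]))) for y in range(229,247,1)])
for l in (313,316): print(l,[proj(s,[[*(l*U-459*V),z]])[0].round(1).tolist() for z in (37,41,45,49)])
E
```

```text
clock: 27.9
eef_pos: [565.0, 18.3, 17.1]
eef_rot: [-1.571, -0.0, -0.599]
wrist_force: [0.1, -0.7, -2.5]
finger_gap: 59.9
380 [(229, (238, 243, 244)), (230, (237, 243, 243)), (231, (237, 242, 242)), (232, (238, 243, 244)), (233, (237, 242, 243)), (234, (237, 243, 243)), (235, (239, 244, 244)), (236, (240, 245, 245)), (237, (239, 244, 244)), (238, (191, 200, 202)), (239, (218, 220, 224)), (240, (240, 240, 243)), (241, (244, 244, 246)), (242, (243, 243, 245)), (243, (243, 243, 245)), (244, (243, 242, 245)), (245, (243, 243, 245)), (246, (243, 243, 245))]
384 [(229, (233, 239, 239)), (230, (234, 240, 241)), (231, (234, 239, 240)), (232, (233, 239, 240)), (233, (234, 240, 240)), (234, (235, 241, 241)), (235, (235, 241, 242)), (236, (237, 243, 243)), (237, (238, 244, 243)), (238, (189, 198, 200)), (239, (217, 219, 224)), (240, (241, 242, 244)), (241, (243, 244, 246)), (242, (243, 243, 245)), (243, (243, 244, 245)), (244, (243, 243, 245)), (245, (243, 243, 245)), (246, (243, 243, 245))]
388 [(229, (237, 242, 242)), (230, (236, 242, 242)), (231, (236, 242, 242)), (232, (236, 242, 242)), (233, (236, 241, 242)), (234, (236, 241, 241)), (235, (234, 240, 241)), (236, (237, 243, 243)), (237, (244, 248, 249)), (238, (188, 198, 200)), (239, (185, 190, 192)), (240, (238, 238, 241)), (241, (244, 244, 246)), (242, (243, 244, 245)), (243, (243, 244, 246)), (244, (243, 243, 245)), (245, (243, 243, 245)), (246, (244, 244, 245))]
313 [[384.6, 241.3], [384.7, 239.7], [384.8, 238.0], [385.0, 236.3]]
316 [[384.5, 240.5], [384.6, 238.8], [384.7, 237.1], [384.9, 235.4]]
```

```bash
python3 -m jog '[{"grip":5.8,"dx":0,"dy":-0.05,"dz":0,"spin":0},{"grip":5.8,"dx":0,"dy":-0.1,"dz":0,"spin":0}]' 6;  python3 -m jog '[{"grip":5.5,"dx":0,"dy":0,"dz":0,"spin":0},{"grip":5.5,"dx":0,"dy":0,"dz":0,"spin":0},{"grip":5.5,"dx":0,"dy":0,"dz":0,"spin":0},{"grip":5.5,"dx":0,"dy":-0.5,"dz":0,"spin":0},{"grip":5.5,"dx":0,"dy":-1.5,"dz":0,"spin":0},{"grip":5.5,"dx":0,"dy":-3,"dz":0,"spin":0},{"grip":5.5,"dx":0,"dy":-5,"dz":0,"spin":0},{"grip":5.5,"dx":0,"dy":-6,"dz":0,"spin":0},{"grip":5.5,"dx":0,"dy":-6,"dz":0,"spin":0}]' 55
python3 - <<'E'
from h import *
from cell import monitor
s=cam("scene"); w=cam("wrist")
cv2.imwrite("pics/lift_w.png",w["color"][:,:,::-1]); cv2.imwrite("pics/lift_s.png",s["color"][:,:,::-1])
b=cv2.resize(w["color"][40:270,190:450,::-1],None,fx=1.6,fy=1.6,interpolation=2)
a=cv2.resize(s["color"][140:240,330:420,::-1],None,fx=4,fy=4,interpolation=2)
o=np.zeros((400,776,3),np.uint8); o[:400,:360]=a; o[:368,360:]=b; cv2.imwrite("pics/s6.png",o)
e=monitor.read_state(); print(e["eef_pos"],e["finger_gap"],e["wrist_force"],e["moment"])
E
```

```text
clock: 28.2
eef_pos: [565.0, 18.3, 18.1]
eef_rot: [-1.571, -0.0, -0.599]
wrist_force: [0.4, -0.4, -1.4]
finger_gap: 60.0
clock: 29.32
eef_pos: [565.3, 18.3, 78.9]
eef_rot: [-1.57, -0.001, -0.599]
wrist_force: [-0.4, -0.0, -2.4]
finger_gap: 58.8
[564.67317236  18.29999309  77.62911598] 58.32729780228104 [ 0.61143672 -0.50011892 -2.88157994] [-0.19605981  0.13421633 -0.01310642]
```

View pics/s6.png

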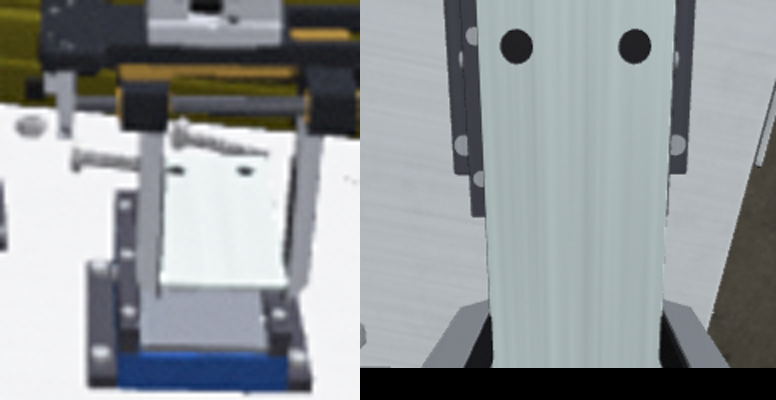

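The blank is held square between the fingers and clear of the nest, with the spots at crop (516,46) and (635,46). 11 pictures used. Next I measure its level from apparent widths, and re-measure the wood.

Run:
```python
from h import *
from cell import monitor
e=monitor.read_state()["eef_pos"]
w=cam("wrist"); g=cv2.cvtColor(w["color"],cv2.COLOR_RGB2GRAY); rgb=w["color"].astype(int)
f=w["K"][0,0]
n,l,st,ce=cv2.connectedComponentsWithStats((g[30:120,250:400]<60).astype(np.uint8))
S=[q+[250,30] for s,q in zip(st[1:],ce[1:]) if 60<s[4]<900 and abs(s[2]-s[3])<5]; print("spots px",np.round(S,1).tolist())
S=np.array(S)
for z in (80,85,90,95,100,105,110):
    P=ray(w,S,z); print(z,np.linalg.norm(P[0]-P[-1]).round(2),(P[:,:2]@[.562,.827]).round(1)) if len(S)>=2 else 0
# width by green-tint mask per row
t=(rgb[...,1]-rgb[...,0]>8)
for y in (60,90,120,150,180,200,215,225):
    xs=np.where(t[y,230:420])[0]+230
    if len(xs): 
        # edges
        Z=[(z,np.linalg.norm(np.diff(ray(w,[(xs.min()-.5,y),(xs.max()+.5,y)],z),axis=0)).round(2)) for z in (85,90,95,100,105)]
        print(y,xs.min(),xs.max(),Z)
print(e)
```

```text
spots px [[287.4, 68.6], [361.4, 68.5]]
80 41.49 [430.6 430.6]
85 40.4 [429.9 429.9]
90 39.31 [429.2 429.2]
95 38.22 [428.6 428.5]
100 37.13 [427.9 427.8]
105 36.04 [427.2 427.1]
110 34.95 [426.5 426.4]
60 264 385 [(85, np.float64(66.2)), (90, np.float64(64.41)), (95, np.float64(62.63)), (100, np.float64(60.84)), (105, np.float64(59.06))]
90 265 384 [(85, np.float64(66.58)), (90, np.float64(64.78)), (95, np.float64(62.99)), (100, np.float64(61.19)), (105, np.float64(59.39))]
120 266 383 [(85, np.float64(66.97)), (90, np.float64(65.17)), (95, np.float64(63.36)), (100, np.float64(61.56)), (105, np.float64(59.75))]
150 268 382 [(85, np.float64(66.81)), (90, np.float64(65.01)), (95, np.float64(63.21)), (100, np.float64(61.4)), (105, np.float64(59.6))]
180 269 380 [(85, np.float64(66.64)), (90, np.float64(64.84)), (95, np.float64(63.04)), (100, np.float64(61.25)), (105, np.float64(59.45))]
200 270 379 [(85, np.float64(66.52)), (90, np.float64(64.72)), (95, np.float64(62.93)), (100, np.float64(61.14)), (105, np.float64(59.34))]
215 271 379 [(85, np.float64(66.73)), (90, np.float64(64.93)), (95, np.float64(63.13)), (100, np.float64(61.33)), (105, np.float64(59.53))]
225 271 378 [(85, np.float64(66.67)), (90, np.float64(64.87)), (95, np.float64(63.07)), (100, np.float64(61.28)), (105, np.float64(59.48))]
[564.67317236  18.29999309  77.62911598]
```

It's level to within about 1 mm, and the tool is at blank x≈−47.5. Carrying it to above the wood.

```bash
python3 -m jog '[{"grip":5.5,"dx":-1,"dy":-2,"dz":0.3,"spin":0},{"grip":5.5,"dx":-3,"dy":-3,"dz":0.9,"spin":2},{"grip":5.5,"dx":-6,"dy":-3,"dz":1.8,"spin":4},{"grip":5.5,"dx":-10,"dy":-3,"dz":2.9,"spin":6},{"grip":5.5,"dx":-14,"dy":-3,"dz":4.1,"spin":8.5},{"grip":5.5,"dx":-18,"dy":-3,"dz":5.2,"spin":11},{"grip":5.5,"dx":-22,"dy":-3,"dz":6.4,"spin":13},{"grip":5.5,"dx":-26,"dy":-3,"dz":7.5,"spin":15.5},{"grip":5.5,"dx":-29,"dy":-3,"dz":8.4,"spin":17.5},{"grip":5.5,"dx":-31,"dy":-3,"dz":9,"spin":18.5},{"grip":5.5,"dx":-32.3,"dy":-3,"dz":9.4,"spin":19.2},{"grip":5.5,"dx":-32.7,"dy":-3,"dz":9.5,"spin":19.5},{"grip":5.5,"dx":-32.7,"dy":-3,"dz":9.5,"spin":19.5},{"grip":5.5,"dx":-32.7,"dy":-3,"dz":9.5,"spin":19.5},{"grip":5.5,"dx":-32.7,"dy":-3,"dz":9.5,"spin":19.5}]'
python3 - <<'E'
from h import *
from cell import monitor
w=cam("wrist"); cv2.imwrite("pics/wood_w.png",w["color"][:,:,::-1])
h=cv2.cvtColor(w["color"],cv2.COLOR_RGB2HSV); m=((h[...,0]>5)&(h[...,0]<25)&(h[...,1]>60)&(h[...,2]>60)).astype(np.uint8)
n,l,st,ce=cv2.connectedComponentsWithStats(m)
for s,q in zip(st,ce): 
    if 500<s[4]<100000: print(s,q.round())
U=np.array([np.cos(.633),np.sin(.633)])
e=monitor.read_state(); print(e["eef_pos"],e["eef_rot"],e["finger_gap"])
yaw=e["eef_rot"][2]; X=np.array([np.cos(yaw),np.sin(yaw)]); Z=np.array([-X[1],X[0]])
def rel(p,z=45): d=ray(w,p,z)[0][:2]-e["eef_pos"][:2]; return (round(float(d@X),1),round(float(d@Z),1))
for x in range(140,520,20):
    ys=np.where(m[:,x])[0]
    if len(ys)>10: print(x,ys.min(),ys.max(),len(ys),"far",rel((x,ys.min()-.5)),"near",rel((x,ys.max()+.5)))
E
```

```text
clock: 31.35
eef_pos: [348.7, 280.9, 108.1]
eef_rot: [-1.571, -0.0, -0.94]
wrist_force: [-0.2, -0.2, -3.2]
finger_gap: 58.8
[ 192  114   76   62 4471] [230. 144.]
[ 382  115   74   62 4323] [418. 145.]
[186 289  27  65 877] [196. 321.]
[ 210  370  369   19 5106] [410. 381.]
[348.67439656 280.88356797 108.05790343] [-1.57087237e+00 -1.85816544e-05 -9.39952562e-01] 58.813286453271104
200 114 351 92 far (-95.6, 75.1) near (-117.2, -143.5)
220 114 388 74 far (-80.0, 75.1) near (-101.7, -186.5)
240 114 388 73 far (-64.4, 75.1) near (-82.0, -186.5)
260 115 388 73 far (-48.9, 74.3) near (-62.3, -186.6)
280 377 388 12 far (-42.1, -172.3) near (-42.6, -186.6)
300 377 388 12 far (-22.6, -172.3) near (-22.9, -186.6)
320 377 388 12 far (-3.1, -172.4) near (-3.2, -186.7)
340 377 388 12 far (16.4, -172.4) near (16.6, -186.7)
360 377 388 12 far (35.9, -172.4) near (36.3, -186.7)
380 377 388 12 far (55.4, -172.5) near (56.0, -186.7)
400 115 388 74 far (60.3, 74.3) near (75.7, -186.8)
420 115 388 74 far (75.9, 74.3) near (95.5, -186.8)
440 115 388 74 far (91.6, 74.3) near (115.2, -186.8)
460 306 388 66 far (125.1, -94.3) near (135.0, -186.9)
480 370 388 19 far (151.9, -164.4) near (154.7, -186.9)
500 370 388 19 far (171.3, -164.4) near (174.4, -186.9)
```

Run:
```python
from h import *
from cell import monitor
w=cam("wrist"); h=cv2.cvtColor(w["color"],cv2.COLOR_RGB2HSV); m=((h[...,0]>5)&(h[...,0]<25)&(h[...,1]>60)&(h[...,2]>60)).astype(np.uint8); m[220:]=0;m[:100]=0
e=monitor.read_state(); yaw=e["eef_rot"][2]; X=np.array([np.cos(yaw),np.sin(yaw)]); Z=np.array([-X[1],X[0]])
def rel(p,z=45): d=ray(w,p,z)[:,:2]-e["eef_pos"][:2]; return np.c_[d@X,d@Z]
xs=np.r_[200:262,390:448]; F=[];N=[]
for x in xs:
    ys=np.where(m[:,x])[0]; F.append((x,ys.min()-.5)); N.append((x,ys.max()+.5))
for nm,q in (("far",F),("near",N)):
    P=rel(q); k=np.polyfit(P[:,0],P[:,1],1); print(nm,"slope deg",np.degrees(np.arctan(k[0])).round(2),"at0",k[1].round(2))
for y in (125,145,165):
    r=np.where(m[y])[0]; print(y,r.min(),r.max(),rel([(r.min()-.5,y),(r.max()+.5,y)]).round(1).tolist())
g=cv2.cvtColor(w["color"],cv2.COLOR_RGB2GRAY)
n,l,st,ce=cv2.connectedComponentsWithStats((g[30:120,250:400]<60).astype(np.uint8))
S=np.array([q+[250,30] for s,q in zip(st[1:],ce[1:]) if 60<s[4]<900 and abs(s[2]-s[3])<5]); print(S.round(1).tolist())
zt=e["eef_pos"][2]+26; print("spots rel",rel(S,zt).round(1).tolist(), "finger offset check: blank mid x")
t=w["color"].astype(int); t=(t[...,1]-t[...,0]>8)
# rear edge of blank: bright at col 325 upward
print([int(v) for v in g[20:70:2,325]])
```

```text
far slope deg -0.3 at0 74.66
near slope deg -0.35 at0 25.72
125 193 454 [[-102.3, 66.4], [103.7, 66.3]]
145 193 453 [[-103.9, 50.8], [104.5, 50.7]]
165 197 450 [[-102.4, 34.8], [103.7, 34.7]]
[[287.4, 68.5], [361.4, 68.5]]
spots rel [[-16.8, 95.4], [19.5, 95.4]] finger offset check: blank mid x
[163, 164, 162, 162, 161, 162, 161, 161, 161, 161, 161, 160, 161, 161, 161, 161, 159, 160, 159, 160, 160, 160, 159, 160, 159]
```

Run:
```python
from h import *
w=cam("wrist"); c=w["color"].astype(int)
for x in (225,425): print(x,[(y,tuple(map(int,c[y,x]))) for y in list(range(109,118))+list(range(170,184))])
print([(x,tuple(map(int,c[145,x]))) for x in list(range(186,197))+list(range(450,460))])
```

```text
225 [(109, (158, 163, 165)), (110, (156, 162, 164)), (111, (155, 160, 162)), (112, (157, 163, 165)), (113, (155, 158, 160)), (114, (120, 107, 91)), (115, (118, 99, 76)), (116, (114, 96, 74)), (117, (114, 94, 73)), (170, (86, 70, 50)), (171, (90, 73, 53)), (172, (89, 73, 54)), (173, (87, 71, 53)), (174, (79, 63, 47)), (175, (72, 59, 44)), (176, (78, 74, 69)), (177, (157, 162, 164)), (178, (157, 162, 166)), (179, (158, 162, 166)), (180, (160, 165, 168)), (181, (160, 165, 167)), (182, (158, 162, 166)), (183, (156, 160, 163))]
425 [(109, (156, 162, 165)), (110, (157, 162, 166)), (111, (157, 162, 166)), (112, (157, 163, 166)), (113, (157, 162, 166)), (114, (152, 155, 157)), (115, (109, 91, 71)), (116, (116, 97, 77)), (117, (118, 100, 80)), (170, (98, 79, 59)), (171, (100, 82, 62)), (172, (94, 77, 56)), (173, (88, 70, 50)), (174, (88, 71, 50)), (175, (81, 65, 48)), (176, (74, 61, 46)), (177, (92, 90, 86)), (178, (157, 162, 165)), (179, (158, 162, 165)), (180, (155, 160, 163)), (181, (156, 161, 163)), (182, (157, 161, 164)), (183, (157, 162, 165))]
[(186, (160, 165, 167)), (187, (160, 165, 167)), (188, (161, 165, 168)), (189, (160, 165, 168)), (190, (160, 165, 169)), (191, (160, 165, 168)), (192, (88, 84, 79)), (193, (86, 71, 53)), (194, (102, 84, 63)), (195, (110, 92, 68)), (196, (112, 92, 70)), (450, (101, 84, 63)), (451, (105, 87, 67)), (452, (112, 93, 70)), (453, (111, 92, 70)), (454, (151, 153, 155)), (455, (157, 162, 164)), (456, (157, 161, 165)), (457, (156, 162, 165)), (458, (157, 162, 166)), (459, (156, 162, 164))]
```

The wood's centre is at tool z≈50.0 and the blank's at 48.2, with a 0.3° turn needed. Lowering with a 1.8 mm correction.

```bash
python3 -m jog '[{"grip":5.5,"dx":-0.1,"dy":1,"dz":0.18,"spin":0.3},{"grip":5.5,"dx":-0.1,"dy":3,"dz":0.18,"spin":0.3},{"grip":5.5,"dx":-0.1,"dy":5,"dz":0.18,"spin":0.3},{"grip":5.5,"dx":-0.1,"dy":6.5,"dz":0.18,"spin":0.3},{"grip":5.5,"dx":-0.1,"dy":7.4,"dz":0.18,"spin":0.3},{"grip":5.5,"dx":-0.1,"dy":7.8,"dz":0.18,"spin":0.3},{"grip":5.5,"dx":-0.1,"dy":7.8,"dz":0.18,"spin":0.3},{"grip":5.5,"dx":-0.1,"dy":7.8,"dz":0.18,"spin":0.3},{"grip":5.5,"dx":-0.1,"dy":7.8,"dz":0.18,"spin":0.3}]'
(python3 -m jog '[{"grip":5.5,"dx":0,"dy":0.1,"dz":0,"spin":0},{"grip":5.5,"dx":0,"dy":0.2,"dz":0,"spin":0},{"grip":5.5,"dx":0,"dy":0.2,"dz":0,"spin":0}]'; python3 -m jog '[{"grip":5.5,"dx":0,"dy":0.1,"dz":0,"spin":0},{"grip":5.5,"dx":0,"dy":0.1,"dz":0,"spin":0}]'; python3 -m jog '[{"grip":5.5,"dx":0,"dy":0.1,"dz":0,"spin":0},{"grip":5.5,"dx":0,"dy":0.1,"dz":0,"spin":0}]') | grep -E "pos|wrist"
```

```text
clock: 32.62
eef_pos: [349.5, 283.1, 30.4]
eef_rot: [-1.57, -0.0, -0.945]
wrist_force: [0.8, 0.5, -3.6]
finger_gap: 58.5
eef_pos: [349.3, 283.0, 28.0]
wrist_force: [-0.2, 0.1, -2.8]
eef_pos: [349.3, 283.0, 27.0]
wrist_force: [-0.7, -0.0, -2.4]
eef_pos: [349.3, 283.0, 26.0]
wrist_force: [0.4, 0.1, -2.8]
```

```bash
(python3 -m jog '[{"grip":5.5,"dx":0,"dy":0.1,"dz":0,"spin":0},{"grip":5.5,"dx":0,"dy":0.1,"dz":0,"spin":0}]'; python3 -m jog '[{"grip":5.5,"dx":0,"dy":0.1,"dz":0,"spin":0},{"grip":5.5,"dx":0,"dy":0.1,"dz":0,"spin":0}]'; python3 -m jog '[{"grip":5.5,"dx":0,"dy":0.1,"dz":0,"spin":0},{"grip":5.5,"dx":0,"dy":0.1,"dz":0,"spin":0}]') | grep -E "pos|wrist"
```

```text
eef_pos: [349.3, 283.0, 25.0]
wrist_force: [0.2, -0.8, -2.4]
eef_pos: [349.3, 283.0, 24.0]
wrist_force: [-0.5, 0.1, -3.3]
eef_pos: [349.3, 283.0, 23.0]
wrist_force: [-0.1, 0.1, -3.0]
```

```bash
(python3 -m jog '[{"grip":5.5,"dx":0,"dy":0.05,"dz":0,"spin":0},{"grip":5.5,"dx":0,"dy":0.05,"dz":0,"spin":0}]'; python3 -m jog '[{"grip":5.5,"dx":0,"dy":0.05,"dz":0,"spin":0},{"grip":5.5,"dx":0,"dy":0.05,"dz":0,"spin":0}]') | grep -E "pos|wrist"; python3 -c "
from cell import monitor
print(monitor.read_state()['moment'])"
```

```text
eef_pos: [349.3, 283.0, 22.5]
wrist_force: [0.1, -0.7, -2.9]
eef_pos: [349.4, 283.0, 22.0]
wrist_force: [0.9, -0.3, -2.4]
[-0.16191787  0.23807348 -0.01603932]
```

```bash
(python3 -m jog '[{"grip":5.5,"dx":0,"dy":0.05,"dz":0,"spin":0},{"grip":5.5,"dx":0,"dy":0.05,"dz":0,"spin":0}]'; python3 -m jog '[{"grip":5.5,"dx":0,"dy":0.05,"dz":0,"spin":0},{"grip":5.5,"dx":0,"dy":0.05,"dz":0,"spin":0}]'; python3 -m jog '[{"grip":5.5,"dx":0,"dy":0.04,"dz":0,"spin":0},{"grip":5.5,"dx":0,"dy":0.04,"dz":0,"spin":0}]') | grep -E "pos|wrist"
```

```text
eef_pos: [349.3, 283.0, 21.5]
wrist_force: [-0.5, 0.5, -1.7]
eef_pos: [349.3, 283.0, 21.0]
wrist_force: [0.4, 0.4, -3.0]
eef_pos: [349.4, 283.0, 20.6]
wrist_force: [0.3, 0.4, -2.2]
```

```bash
(python3 -m jog '[{"grip":5.5,"dx":0,"dy":0.04,"dz":0,"spin":0},{"grip":5.5,"dx":0,"dy":0.04,"dz":0,"spin":0}]'; python3 -m jog '[{"grip":5.5,"dx":0,"dy":0.04,"dz":0,"spin":0},{"grip":5.5,"dx":0,"dy":0.04,"dz":0,"spin":0}]') | grep -E "pos|wrist"; python3 -c "
from cell import monitor
print(monitor.read_state()['moment'])"
```

```text
eef_pos: [349.3, 283.0, 20.2]
wrist_force: [0.5, 0.6, -3.6]
eef_pos: [349.3, 283.0, 19.8]
wrist_force: [-0.2, 0.0, -2.1]
[-0.08070588  0.22018727  0.00356556]
```

```bash
(python3 -m jog '[{"grip":5.5,"dx":0,"dy":0.03,"dz":0,"spin":0},{"grip":5.5,"dx":0,"dy":0.03,"dz":0,"spin":0}]'; python3 -m jog '[{"grip":5.5,"dx":0,"dy":0.03,"dz":0,"spin":0},{"grip":5.5,"dx":0,"dy":0.03,"dz":0,"spin":0}]';python3 -m jog '[{"grip":5.5,"dx":0,"dy":0.03,"dz":0,"spin":0},{"grip":5.5,"dx":0,"dy":0.03,"dz":0,"spin":0}]') | grep -E "pos|wrist"; python3 -c "
from cell import monitor
print(monitor.read_state()['moment'])"
```

```text
eef_pos: [349.4, 283.0, 19.6]
wrist_force: [0.0, -0.2, -2.2]
eef_pos: [349.4, 283.0, 19.3]
wrist_force: [-0.6, -1.1, 0.5]
eef_pos: [349.4, 283.0, 19.0]
wrist_force: [-2.5, -0.7, 1.8]
[-0.28532941  0.43930257  0.00195296]
```

```bash
(python3 -m jog '[{"grip":5.5,"dx":0,"dy":0.03,"dz":0,"spin":0},{"grip":5.5,"dx":0,"dy":0.03,"dz":0,"spin":0}]'; python3 -m jog '[{"grip":5.5,"dx":0,"dy":0.03,"dz":0,"spin":0},{"grip":5.5,"dx":0,"dy":0.03,"dz":0,"spin":0}]') | grep -E "clock|pos|wrist"; python3 -c "
from cell import monitor
print(monitor.read_state()['moment'])"
```

```text
clock: 37.0
eef_pos: [349.4, 283.0, 18.7]
wrist_force: [-2.6, -1.8, 3.3]
clock: 37.25
eef_pos: [349.4, 283.0, 18.5]
wrist_force: [-3.0, -2.5, 5.8]
[-0.37451297  0.63060377  0.00868759]
```

Touched down at TCP z≈19.3. I'll ease the pressure, loosen gradually so it settles flat, then open.

```bash
python3 -m jog '[{"grip":5.8,"dx":0,"dy":-0.05,"dz":0,"spin":0},{"grip":5.8,"dx":0,"dy":-0.05,"dz":0,"spin":0}]' 20; python3 -m jog '[{"grip":5.8,"dx":0,"dy":0,"dz":0,"spin":0},{"grip":5.8,"dx":0,"dy":0,"dz":0,"spin":0}]' 8;  python3 -m jog '[{"grip":5.8,"dx":0,"dy":0,"dz":0,"spin":0},{"grip":5.8,"dx":0,"dy":0,"dz":0,"spin":0},{"grip":5.8,"dx":0,"dy":0,"dz":0,"spin":0}]' 3
```

```text
clock: 37.5
eef_pos: [349.6, 283.1, 18.9]
eef_rot: [-1.57, -0.0, -0.945]
wrist_force: [1.9, -0.7, 1.1]
finger_gap: 59.8
clock: 37.75
eef_pos: [349.5, 283.1, 18.9]
eef_rot: [-1.57, -0.0, -0.945]
wrist_force: [1.1, -0.1, 1.5]
finger_gap: 59.9
clock: 38.12
eef_pos: [349.4, 283.1, 18.9]
eef_rot: [-1.571, -0.0, -0.945]
wrist_force: [1.5, 1.3, 1.0]
finger_gap: 60.0
```

```bash
python3 -m jog '[{"grip":6.0,"dx":0,"dy":0,"dz":0,"spin":0},{"grip":6.05,"dx":0,"dy":0,"dz":0,"spin":0},{"grip":6.1,"dx":0,"dy":0,"dz":0,"spin":0},{"grip":6.2,"dx":0,"dy":0,"dz":0,"spin":0},{"grip":6.4,"dx":0,"dy":0,"dz":0,"spin":0},{"grip":7,"dx":0,"dy":0,"dz":0,"spin":0},{"grip":9,"dx":0,"dy":0,"dz":0,"spin":0},{"grip":9,"dx":0,"dy":0,"dz":0,"spin":0},{"grip":9,"dx":0,"dy":0,"dz":0,"spin":0},{"grip":9,"dx":0,"dy":-1,"dz":0,"spin":0},{"grip":9,"dx":0,"dy":-4,"dz":0,"spin":0},{"grip":9,"dx":0,"dy":-9,"dz":0,"spin":0},{"grip":9,"dx":0,"dy":-9,"dz":-4,"spin":0},{"grip":9,"dx":0,"dy":-9,"dz":-4,"spin":0},{"grip":9,"dx":0,"dy":-9,"dz":-4,"spin":0}]'
python3 - <<'E'
from h import *
from cell import monitor
w=cam("wrist"); s=cam("scene"); t=cam("top")
cv2.imwrite("pics/fin_t.png",t["color"][:,:,::-1]);
b=w["color"][:300,120:520,::-1]
a=cv2.resize(s["color"][160:235,190:300,::-1],None,fx=3.6,fy=3.6,interpolation=2)
o=np.zeros((570,796,3),np.uint8); o[:300,:400]=b; o[:270,400:796]=a
c=cv2.resize(t["color"][200:290,200:305,::-1],None,fx=3,fy=3,interpolation=2); o[300:570,:315]=c
d=cv2.resize(t["color"][100:280,230:420,::-1],None,fx=1.6,fy=1.6)[:300-30]; o[300:300+d.shape[0],400:400+d.shape[1]]=d
cv2.imwrite("pics/fin.png",o)
E
```

```text
clock: 40.0
eef_pos: [317.4, 259.9, 109.4]
eef_rot: [-1.57, -0.0, -0.945]
wrist_force: [-0.6, -0.1, -0.6]
finger_gap: 90.0
```

View pics/fin.png

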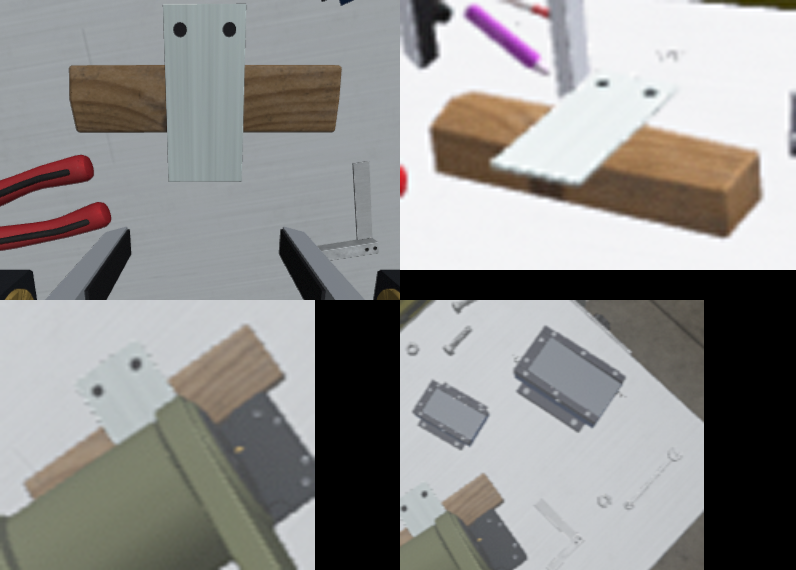

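The blank lies flat and square across the wood, and the bystanders are unmoved. Quick numeric check of how even the overhangs are, with no more pictures.

Run:
```python
from h import *
from cell import monitor
w=cam("wrist"); e=monitor.read_state(); yaw=e["eef_rot"][2]; X=np.array([np.cos(yaw),np.sin(yaw)]); Z=np.array([-X[1],X[0]])
def rel(p,z): d=ray(w,p,z)[:,:2]-e["eef_pos"][:2]; return np.c_[d@X,d@Z].round(1)
c=w["color"].astype(int); g=cv2.cvtColor(w["color"],cv2.COLOR_RGB2GRAY).astype(int)
t=(c[...,1]-c[...,0]>8); h=cv2.cvtColor(w["color"],cv2.COLOR_RGB2HSV); m=(h[...,1]>60)&(h[...,0]>5)&(h[...,0]<25)
m[220:]=0
for x in (230,255,390,420):
    ys=np.where(m[40:160,x])[0]+40; print("wood",x,rel([(x,ys.min()-.5),(x,ys.max()+.5)],45).tolist())
for y in (85,110): r=np.where(m[y,150:500])[0]+150; print("wood ends",rel([(r.min()-.5,y),(r.max()+.5,y)],45).tolist())
for x in (295,325,355):
    d=np.abs(np.diff(g[:,x])); print("blank col",x,[(int(y),int(d[y])) for y in np.where(d>12)[0] if y<12 or 170<y<190])
for y in (60,150,175):
    r=np.where(t[y,270:380])[0]+270; print("blank row",y,r.min(),r.max(),rel([(r.min()-.5,y),(r.max()+.5,y)],49).tolist())
print("ends", rel([(325,4),(325,181.5)],49).tolist())
```

```text
wood 230 [[-69.8, 110.8], [-73.5, 61.4]]
wood 255 [[-51.0, 110.8], [-53.7, 61.4]]
wood 390 [[50.8, 110.8], [53.2, 62.2]]
wood 420 [[73.4, 110.8], [77.0, 62.1]]
wood ends [[-102.6, 96.2], [105.5, 96.2]]
wood ends [[-102.3, 77.8], [105.1, 77.8]]
blank col 295 [(180, 13), (181, 23)]
blank col 325 [(3, 14), (180, 20), (181, 29)]
blank col 355 [(180, 36), (181, 49)]
blank row 60 285 364 [[-28.2, 113.3], [31.0, 113.3]]
blank row 150 288 361 [[-27.9, 47.3], [30.6, 47.2]]
blank row 175 289 361 [[-27.7, 27.2], [31.2, 27.2]]
ends [[1.8, 150.2], [1.8, 21.9]]
```

```bash
python3 -c "
from cell import ticket,monitor
print(ticket.sign_off(), monitor.read_state()['clock'])"
```

```text
the job is handed in; nothing more can be done
the job is handed in; nothing more can be done
```

The blank now lies flat and square across the middle of the wooden packing piece, with both ends sticking out evenly. I handed the job in after about 40 s of the 72 s allowed.

**Sliding out:** I pressed with the closed fingertips and slid the blank about 48 mm out of the larger nest in four short strokes. The pressure read 6 to 10 N throughout, plus the blank's 2.4 N weight, which is under the 15 N limit.

**Pinching and placing:** I pinched the protruding end lightly across its width, raised it a few millimetres to level it, then tightened and lifted. On the wood I lowered it until it touched, loosened the grip in stages and backed away.

**Last checks:**
- **Position:** the blank's centre is within about 0.2 mm of the wood's centre lengthwise and about the same across, with the edges parallel to within about 0.5°.
- **Robot:** the gripper is clear of everything, and the wrist force reads about zero.
- **Bystanders:** the spanner, square and nut look unmoved in the last picture.

**What disagreed:**
- **Fingertips:** they touched the blank about 14 mm behind the reported tool point, not 8 mm ahead as stated. I worked from contact force and the camera views instead.
- **Nest plate:** its mouth end dipped by about 4° once the blank was out and my finger was off. The blank lay flat on the tilted plate, so I levelled it before lifting.
- **Wood size:** it measured about 49 × 208 mm in the wrist view against the stated 53 × 215 mm, probably because of rounded edges. I centred on the middle of what I measured.
- **Touch-down:** the wood took about 8 N before I eased off.

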